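# Clear the peanut mill's seat, fit the bayonet lid and hold it at the pulse position

### The job

Half peanuts lie spilt on the peanut mill's steel top plate where its lid has to seat: take the bench scraper, scrape them all off the plate into the steel tray beside it (any that drop through the mouth are fine) without touching them with the fingers, and lay the scraper flat on the low steel shelf again. Then put the lid in with its lugs through the notches until the flange is flush on the plate, turn it clockwise to the half-way mark, never as far as the lock click, and finish while still gripping it there against its spring, so that the mill pulses; leave the jar, shaker and tumbler standing where they are.

Things in the scene. Friction and masses are not known exactly. Their poses are not given: they have to be found in the camera images.
- mill_mouth (a point): Centre of the peanut mill's round mouth, level with the top of its flat bright-steel top plate, 190 mm above the worktop; z up. The mouth is a 60 mm hole with two notches towards +x and -x of this frame, 24 mm wide, reaching 41 mm from the centre. A black dot marks each notch on the plate. Below is an open bowl, its floor 58 mm down; peanuts that drop in do no harm.
- mill: The mill, fixed: a grey box, 116 x 114 mm, 190 mm high. Origin: centre of its underside, straight below the mouth, same axes. Its top plate is 6 mm thick and reaches, from the mouth's centre, 66 mm towards +x, -x and +y and 74 mm towards -y, where it overhangs the tray's rim. A cord leaves at +x, a power switch is on the -x face.
- half_mark (a point): The half-way mark: a black bar on the top plate, 59.5 mm from the mouth's centre, 44 degrees clockwise (seen from above) from the dot at the +x notch; repeated on the opposite side. A black ring at 88 degrees marks the locked position.
- switch_ring (a joint): Turn (rad) of the mill's hidden switch ring, 0 at rest. The lid's lugs meet it after about 0.15 rad of clockwise turn, then carry it along: it reads the lid's turn less 0.15. Half-way mark: 0.62 (contact made from 0.45 to 0.80). The lock click begins at about 1.1, stop at 1.44. Its spring turns it and the lid back: 0.08 N m at 0, 0.14 N m half-way.
- lid_grip (a point): Middle of the loose lid's upright black grip bar: 64 mm long in x, 20 mm thick in y, from 18 mm below to 20 mm above this point. The lid (150 g) stands on the shelf on its plug, this point 52 mm above its foot, on the axis; z up; a half turn gives the same lid. Below the bar is a steel flange, 100 mm across, its underside 26 mm below this point.
- lid_lug (a point): Tip of one of the lid's two steel lugs, on its x axis 38 mm from the axis; the other is opposite. They are 14 mm wide (10 mm at their underside), 5 mm thick, their top 8 mm below the flange's underside, on a black plug 55 mm across and 26 mm long with a tapered foot. Seated, flange flush on the plate, they turn clockwise under it; the other way they are stopped.
- scraper_handle (a point): Centre of the white handle of a loose bench scraper (100 g) lying flat on the shelf: a bar 76 mm long in x, 22 mm wide in y, 20 mm tall (10 mm above and below this point). Its blade, 64 mm wide in x and 2 mm thick, lies level with the handle's underside and reaches to 97 mm from this point along +y.
- riser: Low steel shelf, fixed, to the left of the mill: a bent-steel riser 230 mm deep (x), 315 mm wide (y), its flat top 100 mm above the worktop. Origin: centre of its foot. The lid and, further left, the scraper start on it. Mind the wooden board between robot and worktop: it fills x 0.26 to 0.31 m, y -0.70 to +0.24 m, up to 0.515 m above the worktop; go over it or round its left end.
- tray: Shallow steel tray, fixed against the mill's -y side, its rim under the plate's overhang. Origin: centre of its underside; 183 mm along its x, 263 mm along its y, 36 mm high, floor about 5 mm up. Peanuts pushed slowly over the plate's -y edge fall into it.
- peanut_1_mid (a point): One of six loose half peanuts, 18 x 11 x 8 mm, 10 g, lying flat side down on the mill's top plate outside the mouth; this point is its centre.
- peanut_2_mid (a point): One of six loose half peanuts, 18 x 11 x 8 mm, 10 g, lying flat side down on the mill's top plate outside the mouth; this point is its centre.
- peanut_3_mid (a point): One of six loose half peanuts, 18 x 11 x 8 mm, 10 g, lying flat side down on the mill's top plate outside the mouth; this point is its centre.
- peanut_4_mid (a point): One of six loose half peanuts, 18 x 11 x 8 mm, 10 g, lying flat side down on the mill's top plate outside the mouth; this point is its centre.
- peanut_5_mid (a point): One of six loose half peanuts, 18 x 11 x 8 mm, 10 g, lying flat side down on the mill's top plate outside the mouth; this point is its centre.
- peanut_6_mid (a point): One of six loose half peanuts, 18 x 11 x 8 mm, 10 g, lying flat side down on the mill's top plate outside the mouth; this point is its centre.
- chilli_jar: Bystander: jar with a screw lid, 58 mm across, 86 mm tall, loose. Origin: centre of its foot.
- pepper_shaker: Bystander: shaker, 44 mm across, 90 mm tall, loose. Origin: centre of its foot.
- steel_mug: Bystander: steel tumbler, 77 mm across, 101 mm tall, loose. Origin: centre of its foot.
Not all that is in view belongs to the job. There is more than one size of the part that bears scraper_handle; the job needs the larger.

How it is judged:
By the outcome, as a careful person would: the job done as asked, in the order asked, and still so for the second after the job is handed in, while the arm keeps its last pose, push and grip.
It also fails if it takes over 67 s, if anything falls off the work surface, if the arm or the gripper's body presses on something with over 40 N, if the wrist force passes 120 N, or if a joint passes its speed limit or range.

### The arm

A 6-joint arm with a two-finger parallel gripper is mounted at the origin on a cart in front of the work surface, level with it; the furniture and walls round the work are solid. World frame = base frame: x ahead of the robot, y to its left, z up, the work surface at z = 0. Lengths are in mm, angles in degrees, forces in N, time in s.
With the tool pointing down it reaches from about 400 to 925 mm from the base axis. Payload 12.5 kg.
Tool frame: the origin (TCP) lies at the very end of the fingers, on their centre line; the grasp point (between the pads) lies pinch_z behind it (pinch_z is the distance from the TCP to the grasp point, in mm); y points along the fingers, x is the direction in which the jaws open and shut, and the axes are right-handed (so a half turn about y gives the same grasp; the last joint's range is limited). The gripper opens to 95 mm and grips with 3 to 60 N. Pads are 20 mm wide; open, the fingers measure 119 mm over their backs; the gripper's body (75 mm by 180 mm) begins 59 mm behind the grasp point.
Start: joints at [69.064, 28.126, 89.318, -0, 62.55, -6.05], TCP at [160.537, 604.049, 214.661] pointing down, gripper open.
Joint ranges: [-177.58, 177.58], [-47.91, 125.51], [2.72, 160], [-65.01, 245.01], [3.68, 167.84], [-153.87, 153.87]. Speed limits (degrees/s): [127.2, 127.2, 159.86, 180, 180, 180].

### API

Orientations are given as [roll, pitch, yaw] about the fixed x, y, z axes, in that order (R = Rz(yaw) Ry(pitch) Rx(roll)).
In Python, from cell import read_state, snapshot, camera_params, hand_in, pinch_z gives the robot as it stands.
- The arm moves only by the tool apply_moves, never from a script. Its argument "commands" is a list of rows, each a list of 2 entries, a list of its own where there are three numbers: the shift along the tool's x, y, z in units of 50 mm (1.0 is 50 mm), then the turn, a rotation vector about the tool's x, y, z in rad. A call has 1 to 10 rows; each row shifts and turns the commanded pose from where the row before left it, along the tool's axes as they then stand; what a row does not reach is not made up. A row lasts 1/10 s, in which the tool goes at most 50 mm and 8.59 degrees, less where a joint would pass 70% of its speed; a pose out of reach is approached as far as the arm can. A call is refused whole if a number of a shift passes 1 or a number of a turn 0.15, either way. A call with a gripper value outside its range is refused whole. "gripper" is the opening, from 0 (shut) to 1 (fully open), set as the call begins (left out, the last holds). The fingers move at their own pace and stop on an object; "newtons" is the grip in N (left out, the last holds). Time passes only in rows, so rows that do not move let the fingers close. It gives the time, the measured TCP pose, the force and the opening at its end, in the units of the state.
- read_state(): the state, without advancing time (a new reading comes with each control period).
- snapshot(name): name is "scene" or "top" or "wrist"; returns the picture (400x640x3 uint8, red, green, blue); there is no depth.
- camera_params(name): a dict with "fovy" (degrees; the focal length in pixels is half the picture's height over the tangent of half this angle, whatever the lens; pixels are square), "cx", "cy" (the principal point, pixels), "dist" ([k1, k2, p1, p2, k3] as OpenCV has them; the pictures are not rectified), "pose" (4x4, takes a point from camera to world coordinates); the wrist camera has in their place "T_tool_cam" (4x4, takes a point from camera to tool coordinates, whose origin is the TCP and whose axes are the tool frame's). Camera axes: x right, y up, looking along -z (the intrinsics and any distortion apply to the point x, -y, -z); pixel columns grow to the right and rows downward; lengths in mm; the calibration is good to about 2 mm. A picture is of the moment at which its call begins: read the wrist's pose just before it. camera_params takes no time and is no camera call.
- hand_in(): hands the job in, once; it reports no verdict.
The state is a dict: "time_s": time; "q": joint angles; "qd": joint speeds; "effort": joint torques, N m; "tool_pos": TCP position; "ee_rot": TCP orientation; "wrist_force": force on the tool from outside, world axes, zero at the start; "moment": the same for the moment, N m; "opening": opening from 0.0 (shut) to 1.0 (fully open).
Only numpy, scipy, OpenCV 4.12 (cv2) and the standard library are available. Lean on these libraries where they do the work, as an engineer would, in place of code of your own. Each camera call takes 0.05 s, during which the arm holds its last target.

## Working session

There is one attempt and no reset: what is moved stays moved. The work goes in short steps, Python scripts to look and compute and a tool call to move; the robot and the scene stay as the last step left them, time stands still between calls to the robot, and variables do not carry over. Pictures are saved under pics/ and viewed, and the job is handed in when it is done.

Besides the shell and the picture viewer there is one more tool, called after ">>>" by a JSON object that holds its "fn" and its "kwargs". apply_moves: Moves the arm, as the interface text tells. Its arguments: {"type":"object","properties":{"commands":{"type":"array","items":{"type":"array"}},"gripper":{"type":"number"},"newtons":{"type":"number"}},"required":["commands"]}

```bash
ls; mkdir -p pics; python3 - <<'E'
from cell import *
import cv2,json,cell
print(pinch_z if not callable(pinch_z) else pinch_z())
s=read_state();print(s)
for n in("scene","top","wrist"):
    p=camera_params(n);print(n,p)
    im=snapshot(n);cv2.imwrite(f"pics/{n}0.png",im[:,:,::-1])
print(read_state()['time_s'])
E
```

```text
pics
18.8
{'time_s': 0.0, 'q': array([ 6.90645195e+01,  2.81635866e+01,  8.93502127e+01, -2.16235060e-04,
        6.25505811e+01, -6.05261486e+00]), 'qd': array([-0.01982108,  0.01995441,  0.0172398 , -0.12041014, -0.00416   ,
       -0.06146313]), 'effort': array([-5.18670695e-04, -6.12634349e+01, -2.58181858e+01,  6.91882940e-02,
        4.80949378e-02, -6.72636133e-05]), 'tool_pos': array([160.43909506, 603.79684644, 214.0673127 ]), 'ee_rot': array([-8.99934023e+01,  6.40416658e-02,  7.51172378e+01]), 'wrist_force': array([ 0.5463543 , -0.09487734, -0.24361638]), 'moment': array([-0.00215616, -0.047917  , -0.00541488]), 'opening': 1.0011612408313835}
scene {'fovy': 53.40754051587358, 'cx': 321.61383107192574, 'cy': 196.35886112542792, 'dist': array([-0.09890773,  0.        ,  0.        ,  0.        ,  0.        ]), 'pose': array([[ 9.27133712e-01,  3.28289384e-01, -1.80690785e-01,
         2.87894191e+02],
       [-3.74616602e-01,  8.00087661e-01, -4.68531894e-01,
        -7.00100195e+02],
       [-9.24557936e-03,  5.02081482e-01,  8.64770897e-01,
         1.40604651e+03],
       
[... 423 characters left out ...]

       [-4.09665818e-03,  1.27910052e-01,  9.91777312e-01,
         1.36161185e+03],
       [ 0.00000000e+00,  0.00000000e+00,  0.00000000e+00,
         1.00000000e+00]])}
wrist {'fovy': 70.1515246192393, 'cx': 313.09925712995835, 'cy': 199.32235189847543, 'dist': array([-0.04412492,  0.        ,  0.        ,  0.        ,  0.        ]), 'T_tool_cam': array([[ 9.99999679e-01, -2.59837807e-04, -7.58186630e-04,
        -7.11851723e-02],
       [-6.72696769e-04,  2.42162582e-01, -9.70235451e-01,
        -1.69763568e+02],
       [ 4.35708284e-04,  9.70235650e-01,  2.42162330e-01,
         6.85876301e+01],
       [ 0.00000000e+00,  0.00000000e+00,  0.00000000e+00,
         1.00000000e+00]])}
0.15
```

View pics/scene0.png

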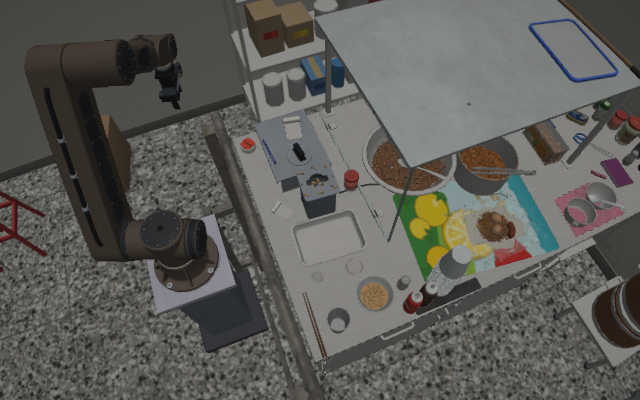

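View pics/top0.png

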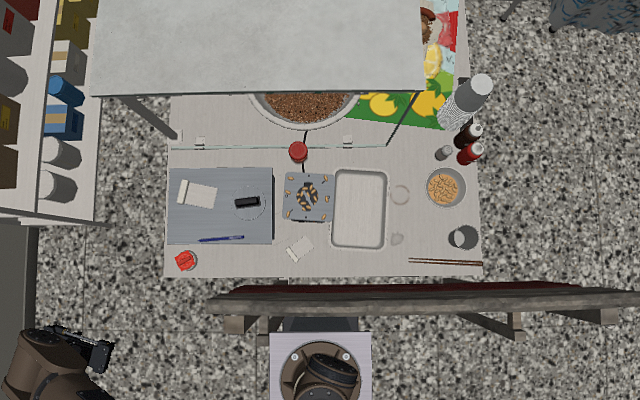

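View pics/wrist0.png

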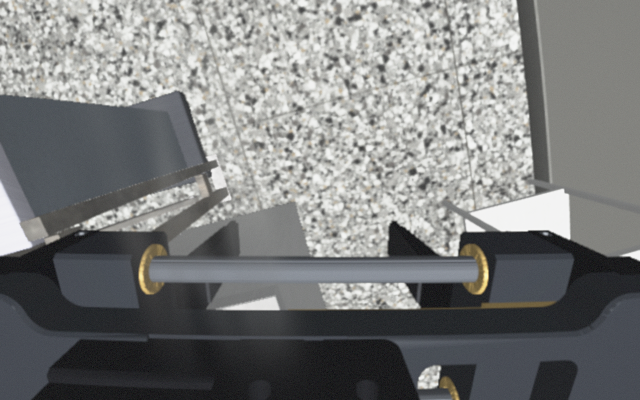

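```bash
cat > h.py <<'E'
import numpy as np,cv2,json
from scipy.spatial.transform import Rotation as R
from cell import *
def toolT(s=None):
    s=s or read_state();T=np.eye(4);T[:3,:3]=R.from_euler('xyz',s['ee_rot'],degrees=True).as_matrix();T[:3,3]=s['tool_pos'];return T
def cam(n,s=None):
    p=camera_params(n);f=200/np.tan(np.radians(p['fovy']/2))
    K=np.array([[f,0,p['cx']],[0,f,p['cy']],[0,0,1.]]);
    T=p['pose'] if 'pose' in p else toolT(s)@p['T_tool_cam']
    return K,np.array(p['dist']),T
def ray(n,uv,s=None,C=None):
    K,d,T=C or cam(n,s)
    u=cv2.undistortPoints(np.array(uv,float).reshape(-1,1,2),K,d).reshape(-1,2)
    v=np.c_[u[:,0],-u[:,1],-np.ones(len(u))]@T[:3,:3].T
    return T[:3,3],v
def atz(n,uv,z,s=None,C=None):
    o,v=ray(n,uv,s,C);z=np.broadcast_to(z,len(v));return o+v*((z-o[2])/v[:,2])[:,None]
def proj(n,X,s=None,C=None):
    K,d,T=C or cam(n,s)
    c=(np.atleast_2d(X)-T[:3,3])@T[:3,:3];c=c*[1,-1,-1]
    return cv2.projectPoints(c.reshape(-1,1,3),np.zeros(3),np.zeros(3),K,d)[0].reshape(-1,2)
def crop(src,dst,x0,y0,x1,y1,k):
    im=cv2.imread(src)[y0:y1,x0:x1];im=cv2.resize(im,None,fx=k,fy=k,interpolation=cv2.INTER_CUBIC)
    for x in range(x0-x0%10+10,x1,10): cv2.putText(im,str(x),((x-x0)*k-8,8),0,.3,(0,0,255),1);cv2.line(im,((x-x0)*k,10),((x-x0)*k,16),(0,0,255),1)
    for y in range(y0-y0%10+10,y1,10): cv2.putText(im,str(y),(0,(y-y0)*k+3),0,.3,(0,0,255),1);cv2.line(im,(20,(y-y0)*k),(26,(y-y0)*k),(0,0,255),1)
    cv2.imwrite(dst,im)
def snap(n,f):
    s=read_state();im=snapshot(n);cv2.imwrite(f,im[:,:,::-1]);return s
E
python3 - <<'E'
from h import *
crop('pics/top0.png','pics/top0c.png',160,135,350,250,4)
crop('pics/top0.png','pics/top0d.png',270,160,345,232,8)
crop('pics/scene0.png','pics/sc0c.png',250,100,410,250,5)
E
```

```text
(no output)
```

View pics/top0c.png

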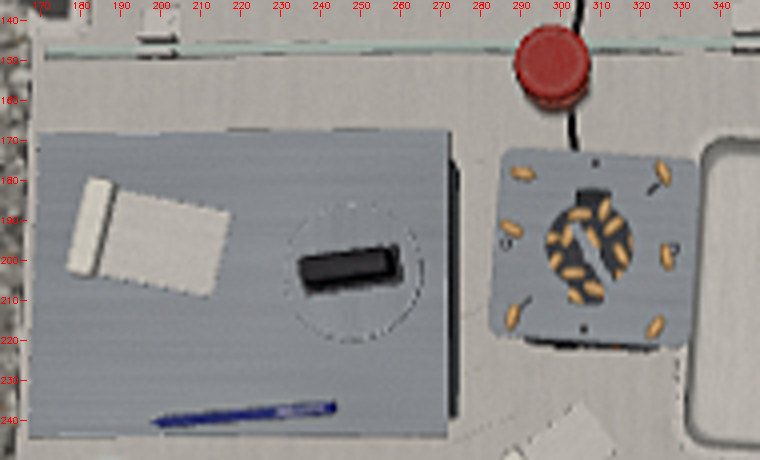

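View pics/top0d.png

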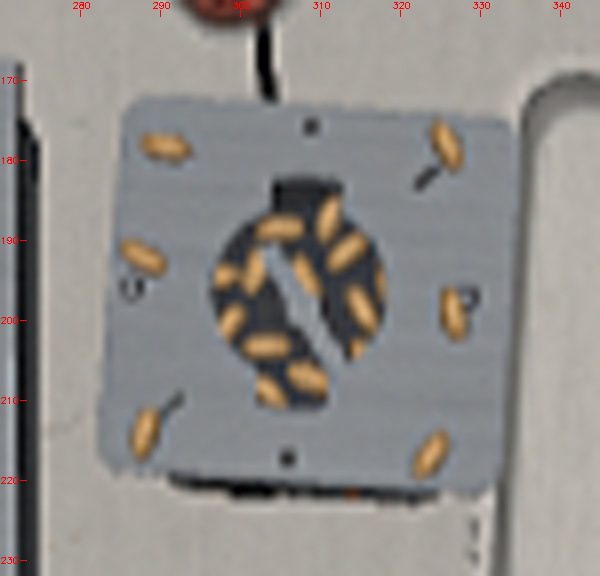

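View pics/sc0c.png

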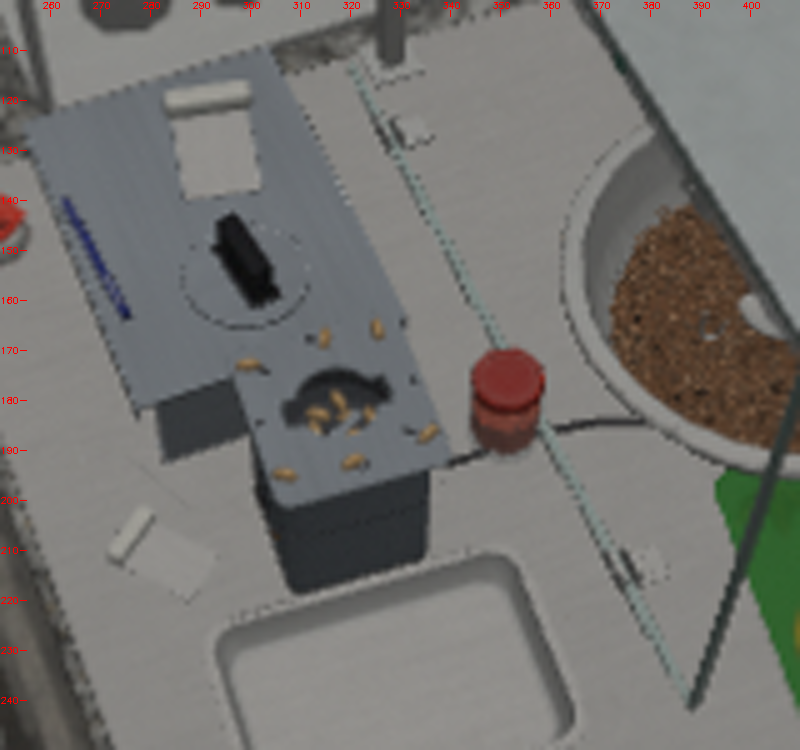

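```bash
python3 - <<'E'
from h import *
np.set_printoptions(precision=1,suppress=True)
C=cam('top')
d=atz('top',[(308.8,175.7),(306,217.3),(303,222.5)],190,C=C);print('dots',d);m=d[:2].mean(0);v=d[0]-d[1];print(m,np.linalg.norm(v),np.degrees(np.arctan2(v[1],v[0])))
print('plate corners',atz('top',[(285.5,172.5),(334.5,174.8),(282,219),(331.5,222)],190,C=C))
print('hole L,R',atz('top',[(296.3,197),(318,196)],190,C=C))
print('peanuts',atz('top',[(290.5,178.3),(326,178),(287.7,192.2),(326.7,199),(288,214),(324,216.8)],198,C=C))
print('riser corners',atz('top',[(168,168.5),(272,167.5),(272.5,244),(167,244)],100,C=C))
g=[(235,200),(258.2,196.5),(260,203),(236,206)]
print('grip',atz('top',g,172,C=C), atz('top',g,172,C=C).mean(0))
b=[(182.5,179.2),(188.5,180.8),(183.5,203.8),(177,202)]
print('handle',atz('top',b,120,C=C),atz('top',b,120,C=C).mean(0))
print('blade',atz('top',[(217.5,187.8),(212.3,209)],102,C=C))
print('glass',atz('top',[(172,148.5),(342,145.5)],0,C=C),atz('top',[(172,148.5),(342,145.5)],150,C=C))
print('tray',atz('top',[(335,170),(388,170),(388,249),(332,247)],36,C=C))
print('small scr',atz('top',[(293,253),(308,240)],0,C=C))
print('jar',atz('top',[(298,151)],86,C=C))
C=cam('scene')
print('sc dots', atz('scene',[(332.7,176),(302,184)],190,C=C))
g=[(293.5,145),(296.7,142.8),(304,154.5),(301,157.5)]
print('sc glass',atz('scene',[(320.5,114),(388,240)],0,C=C))
h=[(283.2,119.2),(299.5,116.8),(300,119.8),(284,122.8)]
print('sc handle',atz('scene',h,120,C=C),atz('scene',h,120,C=C).mean(0))
E
```

```text
dots [[609.4  24.6 190. ]
 [493.6  32.8 190. ]
 [479.4  41.  190. ]]
[551.5  28.7 190. ] 116.1016258431944 -4.04824070168117
plate corners [[619.   89.4 190. ]
 [611.4 -46.9 190. ]
 [489.4  98.7 190. ]
 [480.2 -37.1 190. ]]
hole L,R [[550.   59.3 190. ]
 [552.3  -0.6 190. ]]
peanuts [[601.1  74.9 198. ]
 [601.1 -23.  198. ]
 [562.4  82.5 198. ]
 [542.8 -24.4 198. ]
 [502.3  81.6 198. ]
 [493.9 -16.5 198. ]]
riser corners [[652.3 455.2 100. ]
 [651.8 137.2 100. ]
 [423.1 134.3 100. ]
 [423.8 449.8 100. ]]
grip [[545.2 232.9 172. ]
 [554.6 167.4 172. ]
 [536.2 162.2 172. ]
 [528.2 229.8 172. ]] [541.  198.1 172. ]
handle [[615.2 402.3 120. ]
 [610.2 383.9 120. ]
 [541.5 396.7 120. ]
 [547.  416.5 120. ]] [578.5 399.8 120. ]
blade [[591.2 300.3 102. ]
 [527.5 314.6 102. ]]
glass [[739.9 480.9   0. ]
 [743.4 -79.7   0. ]] [[701.9 427.6 150. ]
 [705.1 -71.3 150. ]]
tray [[ 655.2  -54.4   36. ]
 [ 654.1 -221.8   36. ]
 [ 406.4 -215.    36. ]
 [ 414.2  -42.3   36. ]]
small scr [[396.6  80.1   0. ]
 [437.3  32.5   0. ]]
jar [[705.3  59.6  86. ]]
sc dots [[611.5  23.  190. ]
 [495.9  33.4 190. ]]
sc glass [[ 743.5  476.1    0. ]
 [ 745.5 -215.6    0. ]]
sc handle [[547.6 409.5 120. ]
 [616.2 395.4 120. ]
 [612.3 378.9 120. ]
 [544.2 389.3 120. ]] [580.1 393.3 120. ]
```

```bash
cat >> h.py <<'E'
def tri(a,b):
    o1,v1=ray('top',[a]);o2,v2=ray('scene',[b]);v1=v1[0]/np.linalg.norm(v1);v2=v2[0]/np.linalg.norm(v2)
    t=np.linalg.lstsq(np.c_[v1,-v2],o2-o1,rcond=None)[0];p,q=o1+t[0]*v1,o2+t[1]*v2
    return (p+q)/2,np.linalg.norm(p-q)
def plan(pos,yaw,tilt=0.,s=None,spd=50.,trot=8.0):
    """target: tool x heading=yaw deg, y down, then rotated by tilt about tool z (right-hand, deg). prints rows"""
    T=toolT(s);Rt=R.from_euler('xyz',[-90,0,yaw],degrees=True)*R.from_euler('z',tilt,degrees=True)
    R0=R.from_matrix(T[:3,:3]);w=(R0.inv()*Rt).as_rotvec();d=np.array(pos)-T[:3,3]
    n=int(np.ceil(max(np.linalg.norm(d)/spd,np.degrees(np.linalg.norm(w))/trot,1)))
    print('n',n,'rotvec/row',np.round(w/n,4),'dist',np.round(np.linalg.norm(d),1))
    for i in range(n):
        Ri=R0*R.from_rotvec(w*i/n);print(i,np.round(Ri.inv().apply(d/n)/50,3))
def st():
    s=read_state();np.set_printoptions(precision=2,suppress=True)
    print(round(s['time_s'],2),s['tool_pos'],s['ee_rot'],'F',s['wrist_force'],'M',s['moment'],'op',round(s['opening'],3),'q',s['q']);return s
E
python3 - <<'E'
from h import *
st()
print(tri((422,92),(412,161)),tri((94,95),(318,20)))
# wrist: project TCP
print(proj('wrist',toolT()[:3,3]), proj('wrist',(toolT()@[0,100,0,1])[:3]))
plan((578.5,398,220),78.5)
E
```

```text
0.15 [160.47 603.89 214.2 ] [-89.99   0.05  75.11] F [-0.41  0.49  0.61] M [-0.03  0.01 -0.  ] op 1.0 q [69.06 28.16 89.34  0.   62.55 -6.05]
(array([ 727.97, -217.21,  531.48]), np.float64(16.25944844010724)) (array([740.35, 485.55, 499.55]), np.float64(6.744344043818978))
[[312.98 239.24]] [[312.96 200.57]]
n 10 rotvec/row [-0.   -0.01 -0.  ] dist 466.0
0 [-0.18 -0.01 -0.91]
1 [-0.19 -0.01 -0.91]
2 [-0.19 -0.01 -0.91]
3 [-0.2  -0.01 -0.91]
4 [-0.2  -0.01 -0.91]
5 [-0.21 -0.01 -0.91]
6 [-0.21 -0.01 -0.91]
7 [-0.22 -0.01 -0.91]
8 [-0.23 -0.01 -0.9 ]
9 [-0.23 -0.01 -0.9 ]
```

```bash
python3 - <<'E'
from h import *
crop('pics/top0.png','pics/t1.png',0,0,190,290,3)
crop('pics/scene0.png','pics/t2.png',210,0,350,170,5)
E
```

```text
(no output)
```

View pics/t1.png

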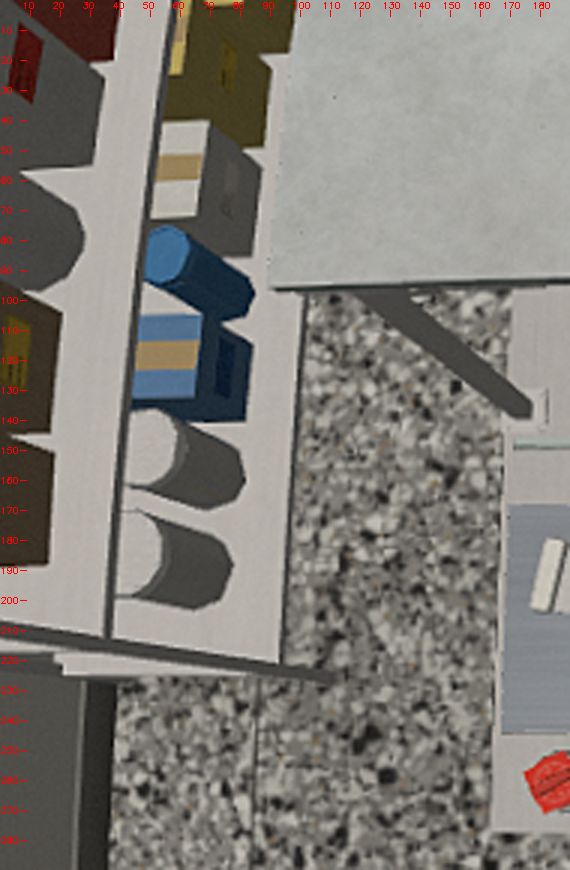

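View pics/t2.png

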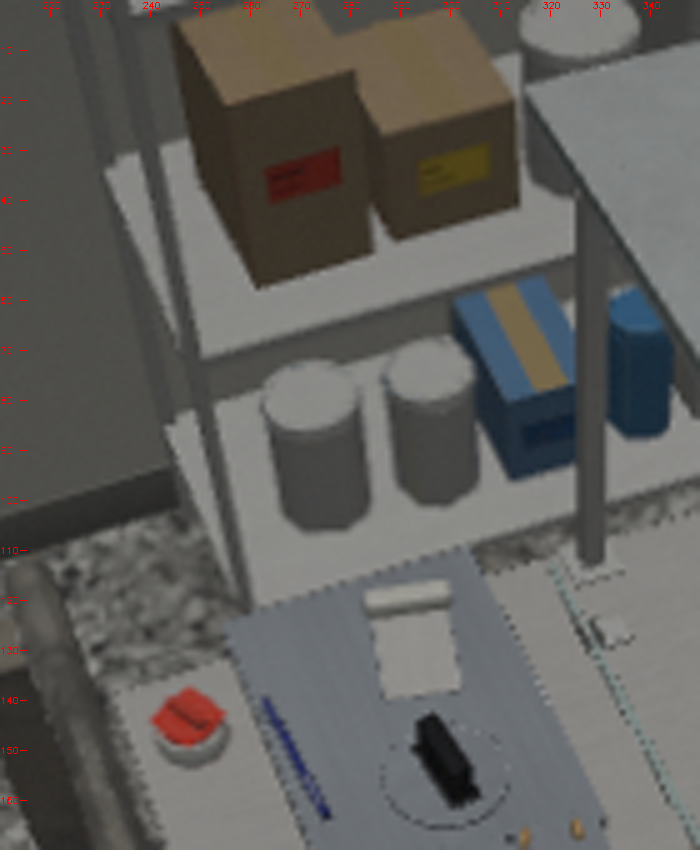

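```bash
python3 - <<'E'
from h import *
st()
print(tri((94,220),(258,120)))
print(tri((36,212),(251,72)))
E
```

```text
0.15 [160.47 603.89 214.2 ] [-89.99   0.05  75.11] F [-0.41  0.49  0.61] M [-0.03  0.01 -0.  ] op 1.0 q [69.06 28.16 89.34  0.   62.55 -6.05]
(array([ 536.92, 1025.42, -529.66]), np.float64(18.882186010395383))
(array([ 549.52, 1064.5 , -167.05]), np.float64(3.656744843446675))
```

>>> {"fn": "apply_moves", "kwargs": {"commands": [[[-0.19,-0.04,-0.85],[0,-0.006,0]],[[-0.19,-0.04,-0.85],[0,-0.006,0]],[[-0.2,-0.04,-0.85],[0,-0.006,0]],[[-0.2,-0.04,-0.85],[0,-0.006,0]],[[-0.21,-0.04,-0.85],[0,-0.006,0]],[[-0.21,-0.04,-0.85],[0,-0.006,0]],[[-0.22,-0.04,-0.85],[0,-0.006,0]],[[-0.23,-0.04,-0.84],[0,-0.006,0]],[[-0.23,-0.04,-0.84],[0,-0.006,0]],[[-0.23,-0.04,-0.5],[0,-0.006,0]]]}}

```text
time_s: 1.15
tool_pos: [534.1, 405.5, 234.2]
ee_rot: [-90.0, 0.0, 78.5]
wrist_force: [-1.4, -0.2, 0.4]
opening: 0.998
```

```bash
python3 - <<'E'
from h import *
s=snap('wrist','pics/w1.png');st()
h=[(578.5+a*np.cos(np.radians(-11.5))-b*np.sin(np.radians(-11.5)),398+a*np.sin(np.radians(-11.5))+b*np.cos(np.radians(-11.5)),120) for a,b in((38,11),(38,-11),(-38,-11),(-38,11))]
print(proj('wrist',h,s))
E
```

```text
1.2 [536.37 403.48 234.31] [-90.06   0.03  78.4 ] F [ 1.33 -2.42 -0.26] M [-0.05 -0.01  0.05] op 1.001 q [ 31.34  31.04  80.85  -0.07  68.08 -47.03]
[[324.34 270.55]
 [304.32 270.55]
 [303.75 203.74]
 [325.08 203.74]]
```

View pics/w1.png

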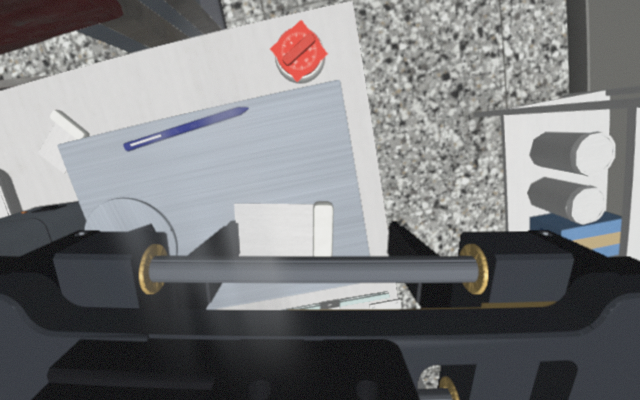

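```bash
python3 - <<'E'
from h import *
s=snap('wrist','pics/w2.png');st()
print(s['tool_pos'],s['ee_rot'],s['qd'])
crop('pics/w2.png','pics/w2c.png',200,150,400,310,4)
E
```

```text
1.25 [534.33 404.82 234.12] [-90.01   0.03  78.36] F [-0.88  1.12 -0.28] M [0.06 0.   0.04] op 1.002 q [ 31.52  30.99  80.98  -0.03  68.05 -46.83]
[536.37 403.48 234.31] [-90.06   0.03  78.4 ] [ 3.03 -0.96  2.35  0.34 -1.25  4.98]
```

View pics/w2c.png

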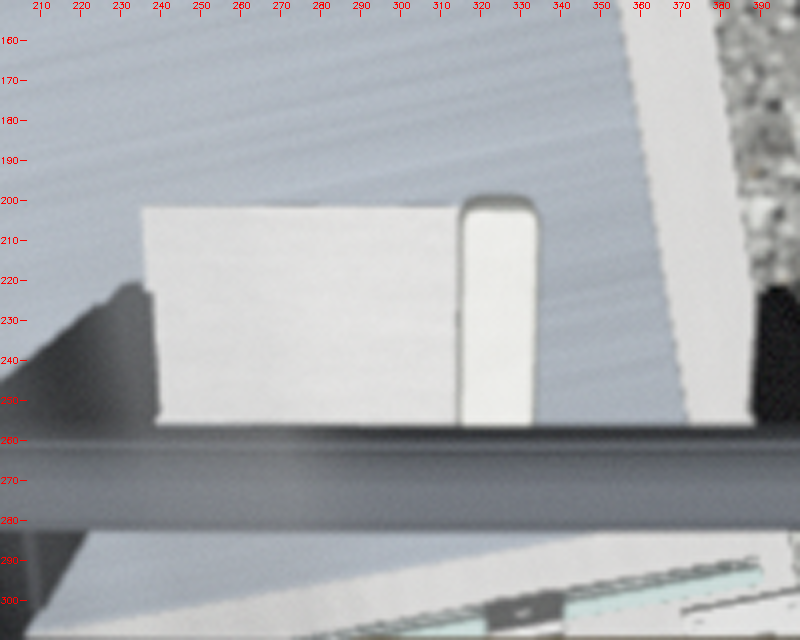

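```bash
python3 - <<'E'
from h import *
s=read_state();s['tool_pos']=np.array([536.37,403.48,234.31]);s['ee_rot']=np.array([-90.06,.03,78.4])
a=atz('wrist',[(324.9,201.5),(323.6,255),(315.5,210),(334.4,210)],120,s);print(a)
d=a[1]-a[0];print(np.degrees(np.arctan2(d[1],d[0])));print('centre',a[0]+d/np.linalg.norm(d)*38)
b=atz('wrist',[(236,201.8),(238.5,250)],102,s);print(b);print(np.degrees(np.arctan2(*(b[1]-b[0])[[1,0]])))
print(b[0]-a[0])
# project into top/scene
c=np.array([580,402,120]);print(proj('top',c),proj('scene',c))
E
```

```text
[[543.49690125 414.57015237 120.        ]
 [601.97297978 401.79375114 120.        ]
 [550.48399979 403.27481437 120.        ]
 [554.42429428 422.49503773 120.        ]]
-12.324835137395876
centre [580.62112071 406.45890526 120.        ]
[[528.95915014 318.64727196 102.        ]
 [584.84076333 306.16596081 102.        ]]
-12.590518360710282
[-14.53775111 -95.92288041 -18.        ]
[[182.17270943 190.91865843]] [[290.97201548 118.20337896]]
```

```bash
python3 - <<'E'
from h import *
s=read_state();s['tool_pos']=np.array([536.37,403.48,234.31]);s['ee_rot']=np.array([-90.06,.03,78.4])
print(atz('wrist',[(356,155),(371,250)],100,s))
crop('pics/top0.png','pics/top0e.png',160,160,230,250,8)
# predicted wrist-based handle top in top image
c=np.array([580.6,406.5]);a=np.radians(-12.4);r=np.array([[np.cos(a),-np.sin(a)],[np.sin(a),np.cos(a)]])
P=[np.r_[c+r@np.array(k),120] for k in((38,11),(38,-11),(-38,-11),(-38,11))]
print(proj('top',P),proj('scene',P))
E
```

```text
[[505.33778427 456.45180038 100.        ]
 [616.28791268 455.56187688 100.        ]]
[[180.31954719 177.62195208]
 [187.3323406  179.11000405]
 [181.10044551 203.95318196]
 [174.05206552 202.4138723 ]] [[299.23797452 114.29707629]
 [299.94757719 118.14438344]
 [282.18006198 120.58296311]
 [281.59085752 116.70772723]]
```

View pics/top0e.png

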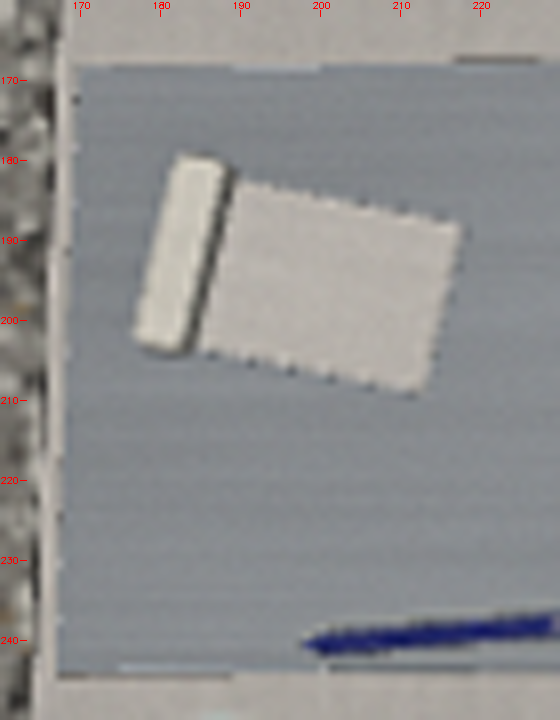

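```bash
python3 - <<'E'
from h import *
s=st()
plan((580.3,404,130),78,s=s,spd=30)
E
```

```text
1.25 [534.33 404.82 234.12] [-90.01   0.03  78.36] F [-0.88  1.12 -0.28] M [0.06 0.   0.04] op 1.002 q [ 31.52  30.99  80.98  -0.03  68.05 -46.83]
n 4 rotvec/row [ 0.  0. -0.] dist 113.8
0 [ 0.04  0.52 -0.23]
1 [ 0.04  0.52 -0.23]
2 [ 0.04  0.52 -0.23]
3 [ 0.04  0.52 -0.23]
```

>>> {"fn": "apply_moves", "kwargs": {"commands": [[[0.04,0.4,-0.2],[0,0,0]],[[0.04,0.5,-0.24],[0,0.007,0]],[[0.04,0.5,-0.24],[0,0,0]],[[0.04,0.45,-0.2],[0,0,0]],[[0,0.25,0],[0,0,0]],[[0,0.0,0],[0,0,0]]]}}

```text
time_s: 1.85
tool_pos: [575.0, 406.1, 127.7]
ee_rot: [-89.8, 0.1, 78.2]
wrist_force: [-0.2, 0.5, -0.5]
opening: 1.001
```

```bash
python3 - <<'E'
from h import *
s=st();plan((580.3,404,104.5),78,s=s,spd=10)
s=snap('wrist','pics/w3.png');s=st();crop('pics/w3.png','pics/w3c.png',170,110,430,310,3)
E
```

```text
1.85 [574.99 406.08 127.73] [-89.84   0.12  78.17] F [-0.17  0.55 -0.49] M [ 0.01 -0.07 -0.02] op 1.001 q [ 29.86  39.45  81.82   0.01  58.93 -48.32]
n 3 rotvec/row [-0.  0. -0.] dist 23.9
0 [-0.01  0.15 -0.04]
1 [-0.01  0.15 -0.04]
2 [-0.01  0.15 -0.04]
1.9 [575.44 406.43 129.37] [-89.94   0.04  78.18] F [0.91 0.19 0.54] M [ 0.03 -0.    0.02] op 0.996 q [ 29.86  39.35  81.74   0.01  58.98 -48.33]
```

View pics/w3c.png

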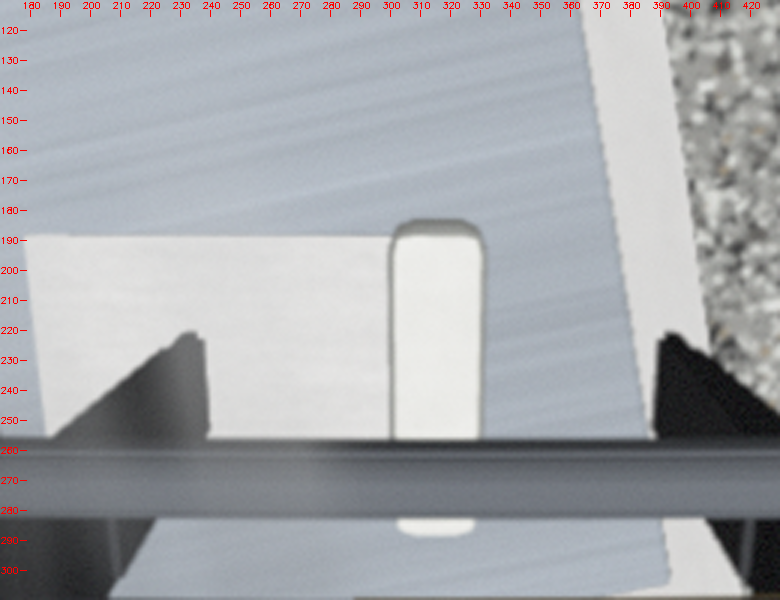

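```bash
python3 - <<'E'
from h import *
s=read_state();s['tool_pos']=np.array([574.99,406.08,127.73]);s['ee_rot']=np.array([-89.84,.12,78.17])
a=atz('wrist',[(316,188),(314.5,288)],120,s);print(a,a.mean(0),np.linalg.norm(a[1]-a[0]))
print(np.degrees(np.arctan2(*(a[1]-a[0])[[1,0]])))
s=st();plan((579.5,407,104.5),78,s=s,spd=10)
E
```

```text
[[544.35219373 414.48116452 120.        ]
 [613.95334221 399.04917328 120.        ]] [579.15276797 406.7651689  120.        ] 71.29141759800599
-12.5014030047805
1.9 [575.44 406.43 129.37] [-89.94   0.04  78.18] F [0.91 0.19 0.54] M [ 0.03 -0.    0.02] op 0.996 q [ 29.86  39.35  81.74   0.01  58.98 -48.33]
n 3 rotvec/row [-0.  0. -0.] dist 25.2
0 [ 0.01  0.17 -0.03]
1 [ 0.01  0.17 -0.03]
2 [ 0.01  0.17 -0.03]
```

>>> {"fn": "apply_moves", "kwargs": {"commands": [[[0.02,0.2,-0.04],[0,0.012,0]],[[0,0.15,-0.03],[0,0,0]],[[0,0.1,-0.01],[0,0,0]],[[0,0.05,0],[0,0,0]],[[0,0,0],[0,0,0]],[[0,0,0],[0,0,0]]]}}

```text
time_s: 2.5
tool_pos: [580.6, 406.2, 104.9]
ee_rot: [-90.0, -0.0, 77.5]
wrist_force: [-0.1, -0.7, -0.1]
opening: 0.999
```

```bash
python3 - <<'E'
from h import *
for i in range(3): st()
E
```

```text
2.5 [580.59 406.24 104.86] [-90.01  -0.01  77.46] F [-0.14 -0.74 -0.14] M [-0.03  0.01  0.01] op 0.999 q [ 29.64  41.12  82.25   0.    56.62 -47.82]
2.5 [580.59 406.24 104.86] [-90.01  -0.01  77.46] F [-0.14 -0.74 -0.14] M [-0.03  0.01  0.01] op 0.999 q [ 29.64  41.12  82.25   0.    56.62 -47.82]
2.5 [580.59 406.24 104.86] [-90.01  -0.01  77.46] F [-0.14 -0.74 -0.14] M [-0.03  0.01  0.01] op 0.999 q [ 29.64  41.12  82.25   0.    56.62 -47.82]
```

>>> {"fn": "apply_moves", "kwargs": {"commands": [[[0,0,0],[0,0,0]],[[0,0,0],[0,0,0]],[[0,0,0],[0,0,0]],[[0,0,0],[0,0,0]],[[0,0,0],[0,0,0]],[[0,0,0],[0,0,0]]], "gripper": 0, "newtons": 40}}

```text
time_s: 3.1
tool_pos: [580.5, 406.2, 104.7]
ee_rot: [-90.0, -0.0, 77.5]
wrist_force: [-0.6, 0.3, 0.3]
opening: 0.548
```

>>> {"fn": "apply_moves", "kwargs": {"commands": [[[0,0,0],[0,0,0]],[[0,0,0],[0,0,0]],[[0,0,0],[0,0,0]],[[0,0,0],[0,0,0]],[[0,0,0],[0,0,0]]]}}

```text
time_s: 3.6
tool_pos: [580.5, 406.2, 104.6]
ee_rot: [-90.0, -0.0, 77.5]
wrist_force: [0.6, 0.7, 0.3]
opening: 0.229
```

```bash
python3 - <<'E'
import numpy as np
D=[(28.16,89.34,624.83,214.2),(30.99,80.98,670.4,234.12),(41.12,82.25,708.4,104.86),(39.35,81.74,704.5,129.37)]
A=[];b=[]
for q2,q3,r,z in D:
    a,c=np.radians(q2),np.radians(q2+q3)
    A+= [[np.sin(a),np.sin(c),1,0],[np.cos(a),np.cos(c),0,1]];b+=[r,z]
x,res,_,_=np.linalg.lstsq(np.array(A),np.array(b),rcond=None);print(x,res)
from scipy.optimize import fsolve
for r,z in[(596,205),(596,350),(556,205),(552,400),(552,250)]:
    f=lambda q:[x[0]*np.sin(q[0])+x[1]*np.sin(q[0]+q[1])+x[2]-r,x[0]*np.cos(q[0])+x[1]*np.cos(q[0]+q[1])+x[3]-z]
    q=fsolve(f,[.6,1.4]);e=(x[2]+x[0]*np.sin(q[0]),x[0]*np.cos(q[0]));w=(e[0]+x[1]*np.sin(sum(q)),e[1]+x[1]*np.cos(sum(q)))
    t=[(e[0]+k*(w[0]-e[0]),e[1]+k*(w[1]-e[1])) for k in (0,.25,.5,.75,1)]
    print(r,z,np.degrees(q),np.round(t))
E
```

```text
[558.39433681 415.41093211  -5.14101661 -87.66451339] [16.58973477]
596 205 [25.7759029  94.61747702] [[238. 503.]
 [327. 450.]
 [417. 398.]
 [506. 345.]
 [596. 293.]]
596 350 [20.40277665 81.50279612] [[190. 523.]
 [291. 502.]
 [393. 481.]
 [494. 459.]
 [596. 438.]]
556 205 [ 22.24648799 100.41144601] [[206. 517.]
 [294. 461.]
 [381. 405.]
 [469. 349.]
 [556. 293.]]
552 400 [15.04492533 82.08900475] [[140. 539.]
 [243. 526.]
 [346. 513.]
 [449. 501.]
 [552. 488.]]
552 250 [19.56146736 97.42433403] [[182. 526.]
 [274. 479.]
 [367. 432.]
 [459. 385.]
 [552. 338.]]
```

```bash
python3 - <<'E'
from h import *
c,s_=np.cos(np.radians(69.06)),np.sin(np.radians(69.06))
for d1 in(100,200,300,400):
    print(d1,proj('scene',[(0,0,d1),(258*c,258*s_,d1+492),(625*c,625*s_,d1+302)]).round(0).tolist(), proj('top',[(0,0,d1),(258*c,258*s_,d1+492),(625*c,625*s_,d1+302)]).round(0).tolist())
crop('pics/scene0.png','pics/sc0r.png',10,20,230,300,3)
E
```

```text
100 [[178.0, 249.0], [138.0, 99.0], [180.0, 63.0]] [[319.0, 391.0], [183.0, 425.0], [63.0, 328.0]]
200 [[168.0, 238.0], [124.0, 73.0], [172.0, 41.0]] [[319.0, 403.0], [163.0, 449.0], [36.0, 336.0]]
300 [[157.0, 225.0], [108.0, 43.0], [163.0, 17.0]] [[319.0, 417.0], [137.0, 481.0], [4.0, 345.0]]
400 [[145.0, 210.0], [90.0, 8.0], [153.0, -9.0]] [[319.0, 434.0], [102.0, 523.0], [-36.0, 355.0]]
```

View pics/sc0r.png

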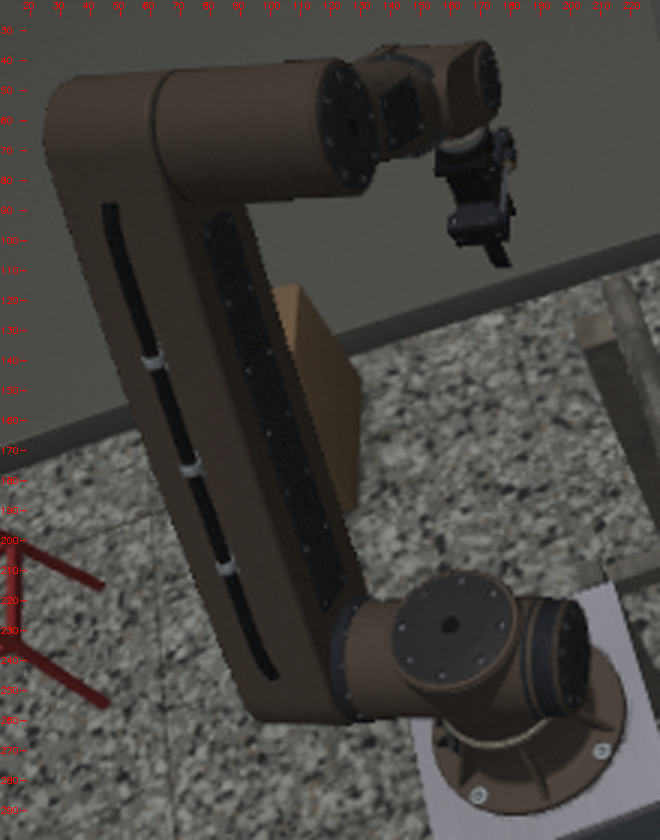

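```bash
cat >> h.py <<'E'
MC=np.array([552.,28.5]);MY=-4.05
TIP=np.array([-97,4.65,1.2])
def m2w(x,y):
    a=np.radians(MY);return MC+np.array([np.cos(a)*x-np.sin(a)*y,np.sin(a)*x+np.cos(a)*y])
def w2m(p):
    a=np.radians(MY);d=np.array(p)[:2]-MC;return np.array([np.cos(a)*d[0]+np.sin(a)*d[1],-np.sin(a)*d[0]+np.cos(a)*d[1]])
def tcp_for(x,y,z,tilt=-10.,yaw=None):
    yaw=90+MY if yaw is None else yaw
    Rt=R.from_euler('xyz',[-90,0,yaw],degrees=True)*R.from_euler('z',tilt,degrees=True)
    return np.r_[m2w(x,y),z]-Rt.apply(TIP)
def tipnow(s=None):
    T=toolT(s);p=T[:3,3]+T[:3,:3]@TIP;return np.r_[w2m(p),p[2]]
E
python3 - <<'E'
from h import *
s=st();print(tipnow(s))
p=tcp_for(0,82,200);print(p);plan(p,86,-10,s,50)
E
```

```text
3.6 [580.52 406.24 104.65] [-90.    -0.01  77.46] F [0.58 0.66 0.27] M [-0.03  0.02 -0.01] op 0.229 q [ 29.64  41.13  82.25   0.01  56.61 -47.82]
[-13.73 283.05  99.98]
[565.68 204.69 221.42]
n 5 rotvec/row [ 0.   -0.03 -0.03] dist 233.4
0 [-0.8  -0.47 -0.12]
1 [-0.79 -0.49 -0.09]
2 [-0.77 -0.52 -0.07]
3 [-0.75 -0.55 -0.04]
4 [-0.73 -0.57 -0.02]
```

>>> {"fn": "apply_moves", "kwargs": {"commands": [[[0,-0.2,0],[0,0,0]],[[0,-0.5,0],[0,0,0]],[[0,-0.7,0],[0,0,0]],[[0,-0.6,0],[0,0,0]],[[0,-0.4,0],[0,0,0]]]}}

```text
time_s: 4.1
tool_pos: [580.8, 406.4, 228.0]
ee_rot: [-90.1, -0.1, 77.5]
wrist_force: [0.1, -0.5, -1.0]
opening: 0.233
```

```bash
python3 - <<'E'
from h import *
s=snap('wrist','pics/w4.png')
s=st();print(tipnow(s))
p=tcp_for(0,82,200);print(p);plan(p,86,-10,s,50)
E
```

```text
4.15 [581.51 406.87 230.91] [-90.28  -0.26  77.47] F [-0.63  0.52  1.85] M [ 0.03 -0.01 -0.01] op 0.224 q [ 29.65  34.43  75.08   0.01  70.1  -47.82]
[-12.75 283.77 225.8 ]
[565.68 204.69 221.42]
n 5 rotvec/row [ 0.   -0.03 -0.03] dist 203.0
0 [-0.8   0.04 -0.11]
1 [-0.81  0.01 -0.09]
2 [-0.81 -0.02 -0.07]
3 [-0.81 -0.05 -0.04]
4 [-0.81 -0.08 -0.02]
```

View pics/w4.png

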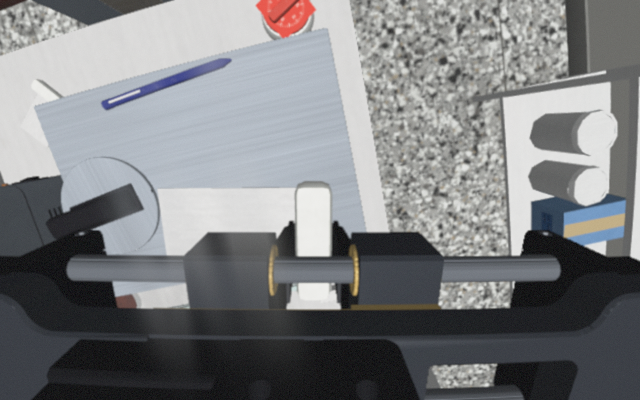

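>>> {"fn": "apply_moves", "kwargs": {"commands": [[[-0.5,0.02,-0.06],[0,-0.03,-0.035]],[[-0.8,0.02,-0.1],[0,-0.03,-0.035]],[[-0.8,0,-0.08],[0,-0.03,-0.035]],[[-0.8,-0.04,-0.06],[0,-0.03,-0.035]],[[-0.7,-0.05,-0.03],[0,-0.03,-0.035]],[[-0.4,-0.05,0],[0,0,0]],[[0,0,0],[0,0,0]],[[0,0,0],[0,0,0]]]}}

```text
time_s: 4.95
tool_pos: [567.7, 205.8, 212.9]
ee_rot: [-90.8, -10.0, 86.1]
wrist_force: [-0.0, 0.7, -1.4]
opening: 0.227
```

```bash
python3 - <<'E'
from h import *
s=snap('wrist','pics/w5.png');print(tipnow(s))
snap('top','pics/t5.png');snap('scene','pics/s5.png')
s=st();print(tipnow(s))
p=tcp_for(0,75,192);print(p);plan(p,86,-10,s,50)
crop('pics/t5.png','pics/t5c.png',225,135,355,250,6)
crop('pics/s5.png','pics/s5c.png',230,90,390,240,5)
E
```

```text
[  2.22778082  83.25800848 191.50579469]
5.1 [567.52 206.91 212.82] [-90.76 -10.    86.21] F [ 0.2   0.35 -0.47] M [-0.06 -0.01  0.02] op 0.227 q [  9.44  25.07  95.76  11.46  56.64 -82.81]
[  2.18  84.34 191.39]
[565.18 197.71 213.42]
n 1 rotvec/row [ 0.01  0.   -0.  ] dist 9.5
0 [-0.18 -0.04  0.03]
```

View pics/w5.png

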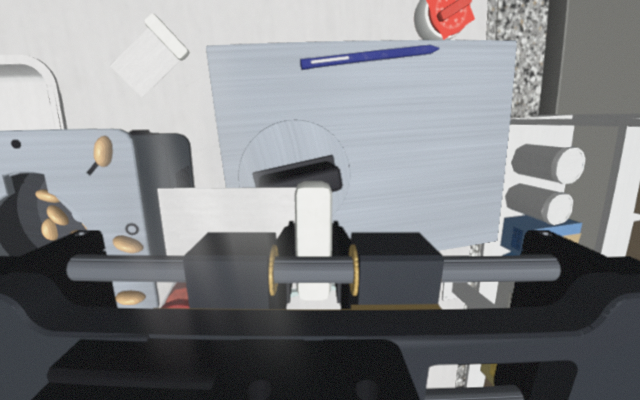

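View pics/t5c.png

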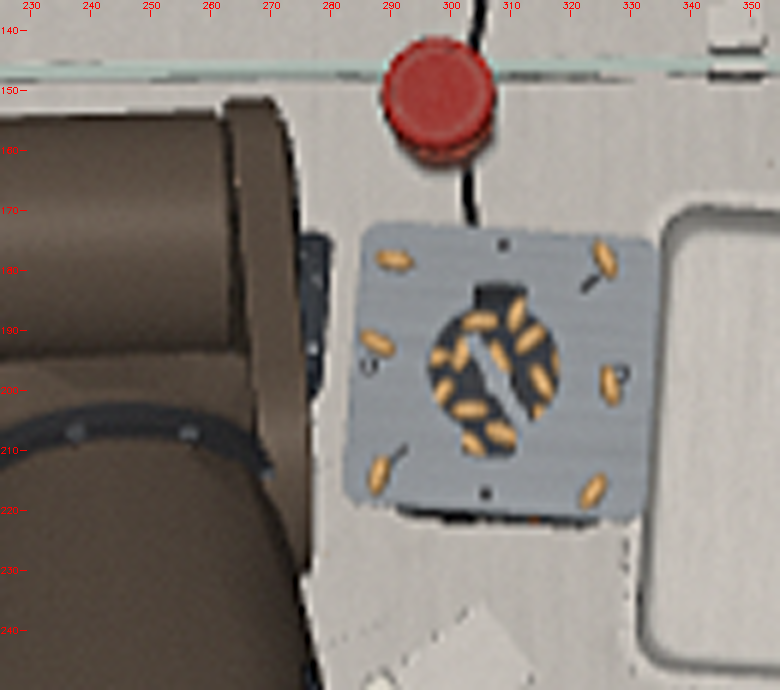

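View pics/s5c.png

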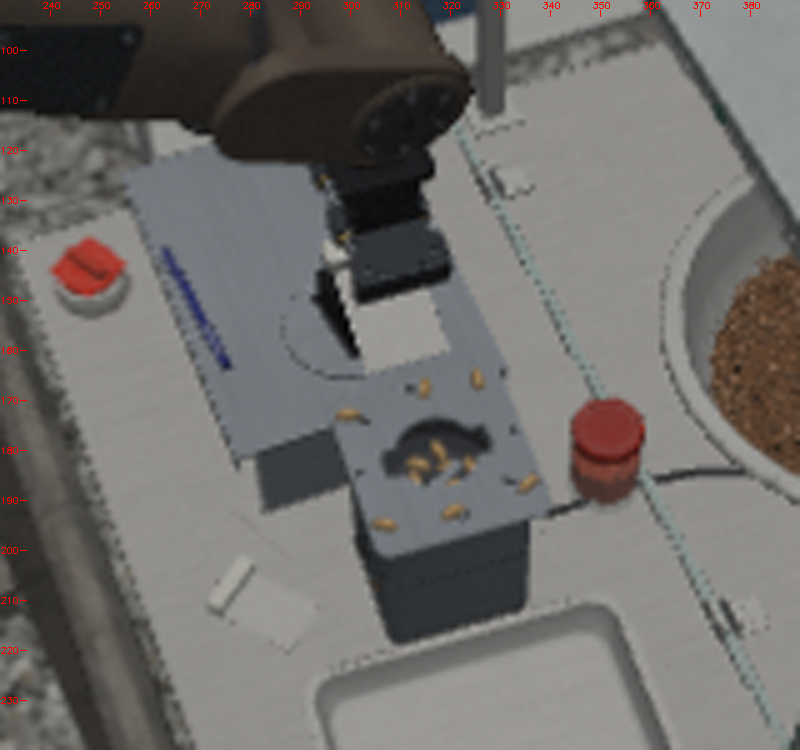

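```bash
python3 - <<'E'
from h import *
s=read_state();s['tool_pos']=np.array([567.7,205.8,212.9]);s['ee_rot']=np.array([-90.8,-10.0,86.1])
a=atz('wrist',[(16,144),(131,229)],190,s);print(a,w2m(a[0]),w2m(a[1]))
p=[np.r_[m2w(2.2+k,84),191.5] for k in(-32,32)];print(proj('scene',p))
print(proj('top',[np.r_[m2w(x,y),190] for x,y in((58,0),(-58,0),(0,-30),(0,30),(-2,59.5),(2,-59.5))]))
E
```

```text
[[494.19134208  37.26964193 190.        ]
 [554.17003638  90.16535847 190.        ]] [-58.28367131   4.66489108] [-2.19062105 61.66463064]
[[302.47232904 163.84471783]
 [318.88205436 159.410174  ]]
[[308.85595363 175.53842785]
 [306.0578972  217.09740747]
 [318.30883759 196.86653424]
 [296.62843259 195.50833383]
 [285.93565443 195.55778447]
 [329.02345497 196.81805058]]
```

>>> {"fn": "apply_moves", "kwargs": {"commands": [[[-0.12,-0.02,0.03],[0.013,0,0]],[[-0.158,-0.028,0],[0,0,0]],[[-0.158,-0.028,0],[0,0,0]],[[-0.158,-0.028,0],[0,0,0]],[[-0.158,-0.028,0],[0,0,0]],[[-0.158,-0.028,0],[0,0,0]]]}}

```text
time_s: 5.7
tool_pos: [563.0, 159.0, 212.9]
ee_rot: [-90.0, -10.0, 86.1]
wrist_force: [0.0, 0.2, -1.4]
opening: 0.229
```

```bash
python3 - <<'E'
from h import *
s=snap('scene','pics/s6.png');s=st();print(tipnow(s))
crop('pics/s6.png','pics/s6c.png',270,130,370,220,7)
E
```

```text
5.75 [562.93 158.16 212.87] [-90.02  -9.98  86.11] F [ 0.91 -0.83 -0.52] M [-0.16  0.   -0.08] op 0.23 q [  4.6   24.05  97.52  11.72  57.47 -87.74]
[  0.81  35.38 191.49]
```

View pics/s6c.png

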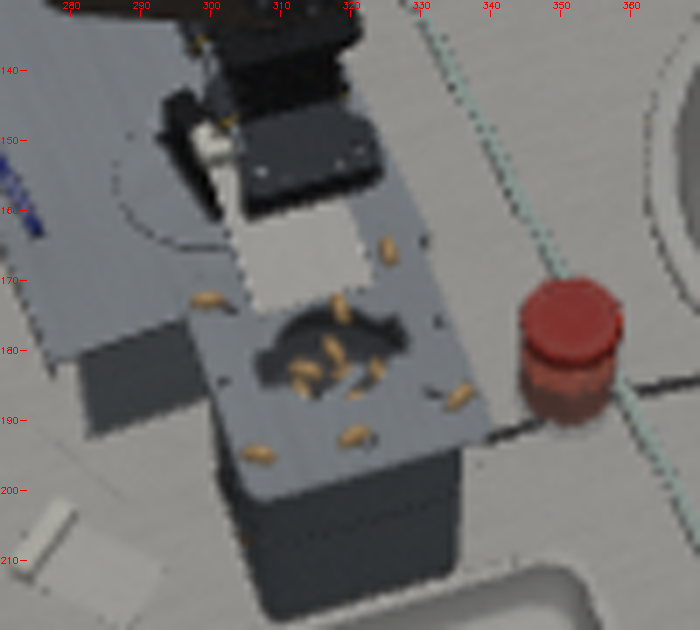

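>>> {"fn": "apply_moves", "kwargs": {"commands": [[[-0.158,-0.028,0],[0,0,0]],[[-0.158,-0.028,0],[0,0,0]],[[-0.158,-0.028,0],[0,0,0]],[[-0.158,-0.028,0],[0,0,0]],[[-0.158,-0.028,0],[0,0,0]],[[-0.158,-0.028,0],[0,0,0]],[[-0.158,-0.028,0],[0,0,0]],[[-0.158,-0.028,0],[0,0,0]],[[-0.158,-0.028,0],[0,0,0]],[[-0.158,-0.028,0],[0,0,0]]]}}

```text
time_s: 6.75
tool_pos: [557.5, 79.2, 212.9]
ee_rot: [-90.0, -10.0, 86.1]
wrist_force: [-0.5, 0.1, -0.7]
opening: 0.231
```

```bash
python3 - <<'E'
from h import *
s=snap('scene','pics/s7.png');s=st();print(tipnow(s))
crop('pics/s7.png','pics/s7c.png',270,130,370,220,7)
E
```

```text
6.8 [557.52  78.27 212.91] [-90.02  -9.98  86.12] F [ 1.36 -1.21 -0.44] M [-0.11 -0.03  0.  ] op 0.225 q [ -3.59  22.81  99.64  11.78  58.02 -96.  ]
[  1.08 -44.7  191.53]
```

View pics/s7c.png

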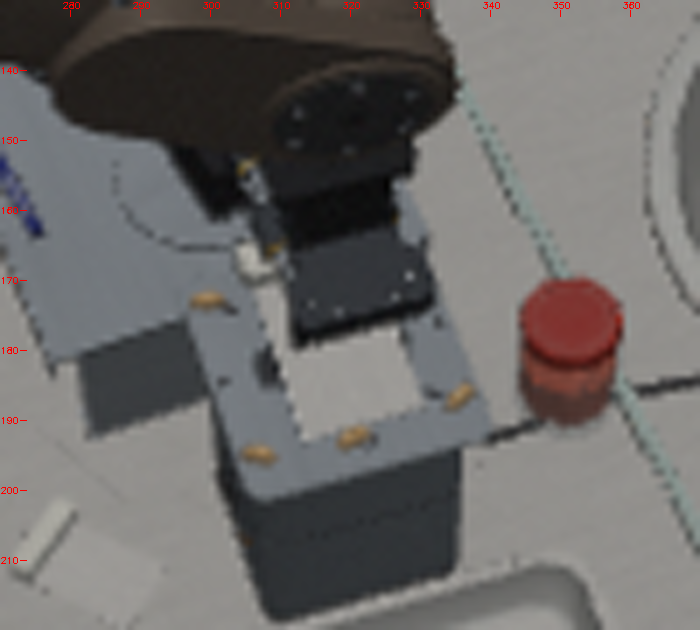

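>>> {"fn": "apply_moves", "kwargs": {"commands": [[[-0.14,-0.025,0],[0,0,0]],[[-0.14,-0.025,0],[0,0,0]],[[-0.14,-0.025,0],[0,0,0]],[[-0.14,-0.025,0],[0,0,0]],[[-0.14,-0.025,0],[0,0,0]],[[-0.1,-0.018,0],[0,0,0]],[[0,0,0],[0,0,0]]]}}

```text
time_s: 7.5
tool_pos: [554.9, 38.6, 213.0]
ee_rot: [-90.0, -10.0, 86.1]
wrist_force: [-0.1, 1.1, -0.8]
opening: 0.226
```

```bash
python3 - <<'E'
from h import *
s=snap('scene','pics/s8.png');s=st();print(tipnow(s))
crop('pics/s8.png','pics/s8c.png',270,130,370,240,7)
E
```

```text
7.55 [554.86  38.97 213.03] [-90.02 -10.    86.11] F [ 0.39 -0.82 -0.14] M [-0.11  0.03 -0.01] op 0.23 q [  -7.7    22.53  100.11   11.72   58.56 -100.05]
[  1.19 -84.08 191.61]
```

View pics/s8c.png

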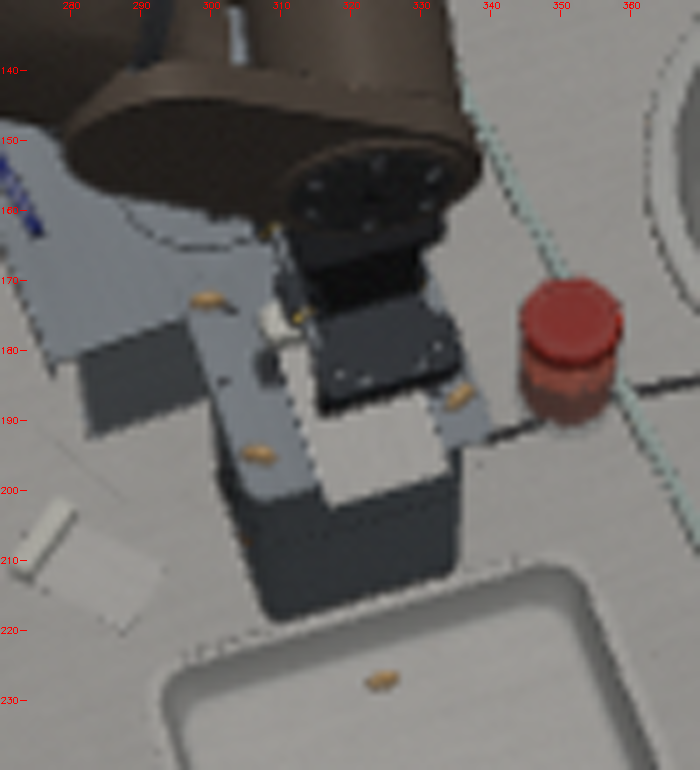

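>>> {"fn": "apply_moves", "kwargs": {"commands": [[[0.05,-0.25,0],[0,0,0]],[[0.25,-0.25,-0.1],[0,0,0]],[[0.655,0.115,-0.2],[0,0,0]],[[0.7,0.123,-0.2],[0,0,0]],[[0.7,0.123,-0.2],[0,0,0]],[[0.6,0.106,-0.1],[0,0,0]],[[0.35,0.08,0],[0,0,0]],[[0,0.2,0],[0,0,0]],[[0,0,0],[0,0,0]],[[0,0,0],[0,0,0]]]}}

```text
time_s: 8.55
tool_pos: [605.6, 200.1, 229.4]
ee_rot: [-90.0, -10.0, 86.1]
wrist_force: [0.4, -0.4, -1.0]
opening: 0.227
```

```bash
python3 - <<'E'
from h import *
s=st();print(tipnow(s))
p=tcp_for(41,75,191.4);print(p);plan(p,86,-10,s,50)
E
```

```text
8.55 [605.57 200.1  229.42] [-89.98  -9.97  86.1 ] F [ 0.42 -0.37 -1.  ] M [-0.11  0.04 -0.04] op 0.227 q [  8.17  27.28  89.07  11.06  62.02 -82.99]
[ 40.37  80.23 208.04]
[606.08 194.81 212.82]
n 1 rotvec/row [-0.  0. -0.] dist 17.4
0 [-0.16  0.31 -0.02]
```

>>> {"fn": "apply_moves", "kwargs": {"commands": [[[-0.03,0.17,-0.01],[0,0,0]],[[-0.02,0.11,0],[0,0,0]],[[-0.01,0.05,0],[0,0,0]],[[-0.1,-0.018,0],[0,0,0]],[[-0.158,-0.028,0],[0,0,0]],[[-0.158,-0.028,0],[0,0,0]],[[-0.158,-0.028,0],[0,0,0]],[[-0.158,-0.028,0],[0,0,0]]]}}

```text
time_s: 9.35
tool_pos: [603.8, 163.0, 213.0]
ee_rot: [-90.0, -10.0, 86.1]
wrist_force: [-0.1, 0.8, -1.4]
opening: 0.224
```

```bash
python3 - <<'E'
from h import *
s=snap('scene','pics/s9.png');s=st();print(tipnow(s))
crop('pics/s9.png','pics/s9c.png',270,120,370,230,7)
E
```

```text
9.4 [603.83 162.09 212.96] [-90.03  -9.98  86.11] F [ 1.   -0.15 -0.98] M [-0.09 -0.01 -0.05] op 0.228 q [  4.66  27.34  91.71  11.41  59.92 -87.09]
[ 41.33  42.18 191.58]
```

View pics/s9c.png

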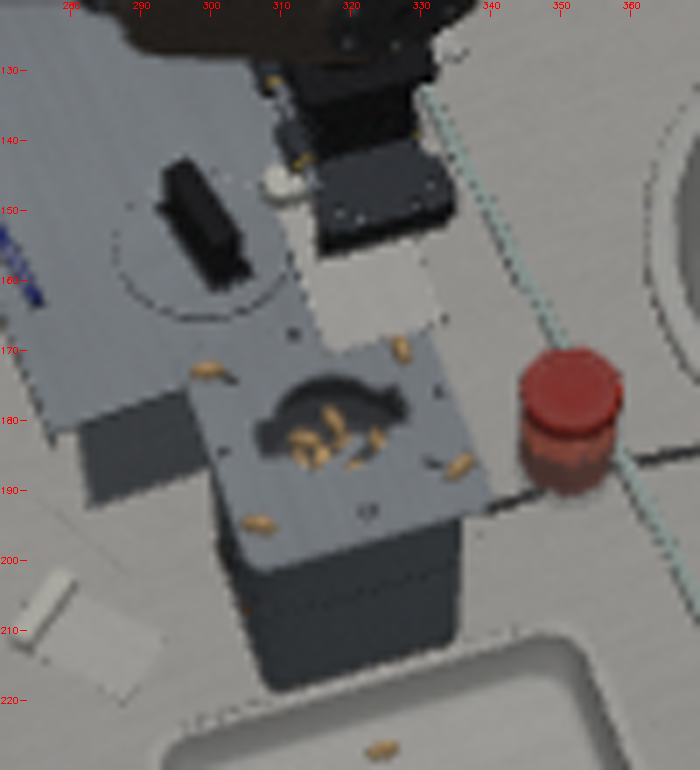

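>>> {"fn": "apply_moves", "kwargs": {"commands": [[[-0.158,-0.028,0],[0,0,0]],[[-0.158,-0.028,0],[0,0,0]],[[-0.158,-0.028,0],[0,0,0]],[[-0.158,-0.028,0],[0,0,0]],[[-0.158,-0.028,0],[0,0,0]],[[-0.158,-0.028,0],[0,0,0]],[[-0.158,-0.028,0],[0,0,0]],[[-0.158,-0.028,0],[0,0,0]],[[-0.158,-0.028,0],[0,0,0]],[[-0.158,-0.028,0],[0,0,0]]]}}

```text
time_s: 10.4
tool_pos: [598.4, 83.2, 212.9]
ee_rot: [-90.0, -10.0, 86.1]
wrist_force: [0.2, 0.5, -1.1]
opening: 0.231
```

```bash
python3 - <<'E'
from h import *
s=snap('scene','pics/s10.png');s=st();print(tipnow(s))
crop('pics/s10.png','pics/s10c.png',270,120,370,230,7)
E
```

```text
10.45 [598.38  82.23 212.87] [-90.02  -9.97  86.12] F [ 1.03 -0.4  -1.07] M [-0.17 -0.01 -0.07] op 0.231 q [ -2.96  26.11  93.92  11.5   60.3  -94.82]
[ 41.56 -37.86 191.48]
```

View pics/s10c.png

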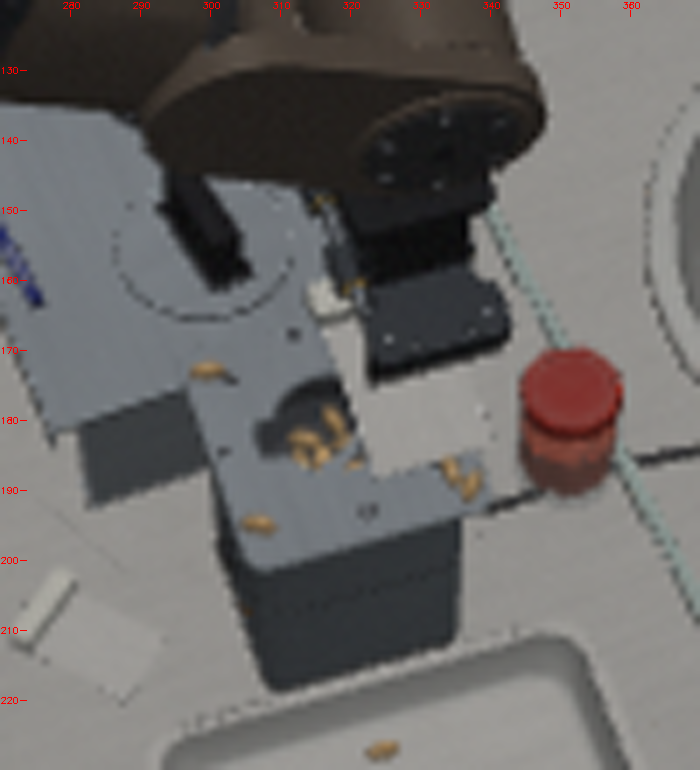

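```bash
python3 - <<'E'
from h import *
crop('pics/s10.png','pics/s10d.png',310,165,350,205,16)
E
```

```text
(no output)
```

View pics/s10d.png

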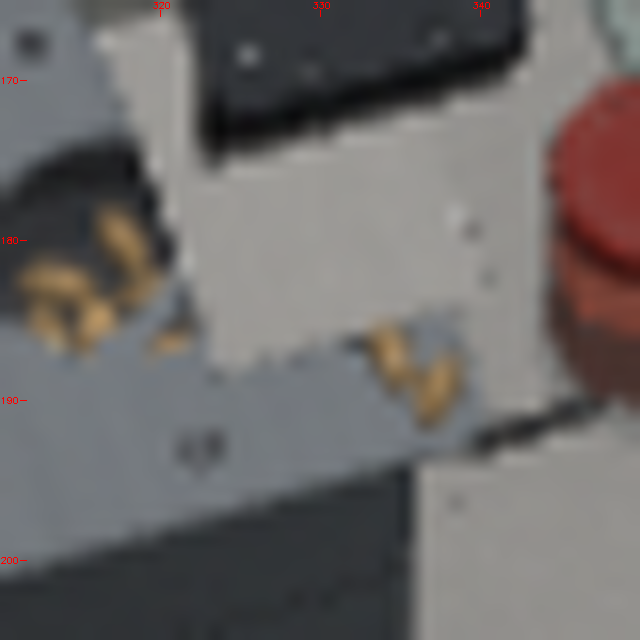

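```bash
python3 - <<'E'
from h import *
for n,u in(('p1',(334.5,187)),('p2c',(337.3,189.5)),('p2far',(336.7,191.3)),('edge',(340.2,192.2)),('edge2',(339,186))):
    a=atz('scene',[u],194 if n[0]=='p' else 190)[0];print(n,a,w2m(a))
E
```

```text
p1 [598.2367787  -25.04112328 194.        ] [ 49.90276421 -50.14185587]
p2c [603.39033288 -38.43571466 194.        ] [ 55.98946854 -63.13901823]
p2far [598.48546292 -44.49206785 194.        ] [ 51.524589   -69.52666366]
edge [609.56575667 -50.48632901 190.        ] [ 63.0005696  -74.72338818]
edge2 [615.84805776 -25.0706024  190.        ] [ 67.47214634 -48.92742982]
```

>>> {"fn": "apply_moves", "kwargs": {"commands": [[[0,0,-0.13],[-0.012,0.069,0]],[[0,0,-0.13],[-0.012,0.069,0]],[[0,0,-0.13],[-0.012,0.069,0]],[[-0.135,-0.024,-0.03],[0,0,0]],[[-0.135,-0.024,-0.03],[0,0,0]],[[0,0,0],[0,0,0]]]}}

```text
time_s: 11.05
tool_pos: [616.6, 66.1, 212.9]
ee_rot: [-90.0, -10.0, 74.1]
wrist_force: [-0.7, -0.8, -0.5]
opening: 0.228
```

```bash
python3 - <<'E'
from h import *
s=snap('scene','pics/s11.png');s=st();print(tipnow(s))
crop('pics/s11.png','pics/s11d.png',305,160,355,210,14)
E
```

```text
11.1 [616.68  66.48 212.96] [-89.99  -9.99  74.12] F [-0.04 -0.23 -0.9 ] M [-0.17  0.03 -0.02] op 0.229 q [ -4.26  26.75  92.76  11.44  58.98 -84.16]
[ 41.24 -50.01 191.55]
```

View pics/s11d.png

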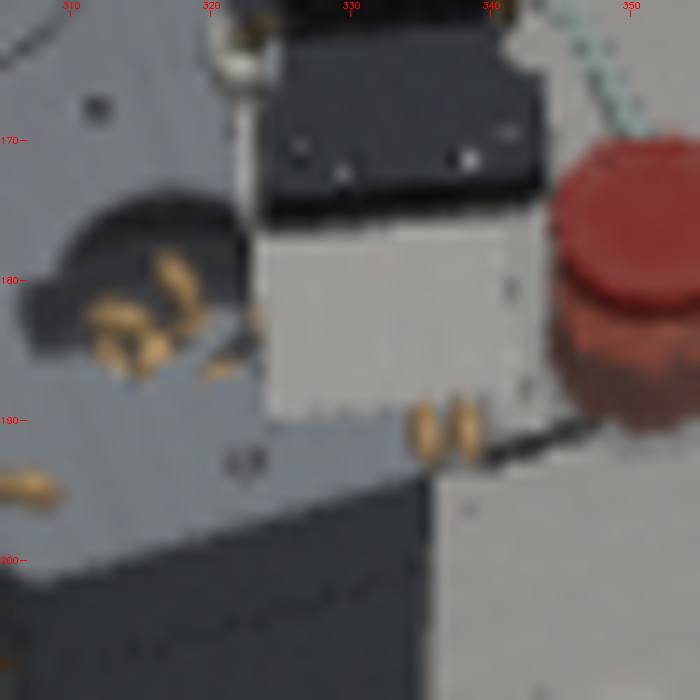

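>>> {"fn": "apply_moves", "kwargs": {"commands": [[[-0.12,-0.021,0],[0,0,0]],[[-0.12,-0.021,0],[0,0,0]],[[-0.12,-0.021,0],[0,0,0]],[[-0.12,-0.021,0],[0,0,0]],[[-0.12,-0.021,0],[0,0,0]],[[0,0,0],[0,0,0]],[[0,0,0],[0,0,0]]]}}

```text
time_s: 11.8
tool_pos: [608.5, 37.7, 212.9]
ee_rot: [-90.0, -10.0, 74.1]
wrist_force: [0.5, 0.0, -1.5]
opening: 0.226
```

```bash
python3 - <<'E'
from h import *
s=snap('scene','pics/s12.png');s=st();print(tipnow(s))
crop('pics/s12.png','pics/s12d.png',280,150,380,240,7)
E
```

```text
11.85 [608.55  37.88 212.92] [-89.99 -10.    74.09] F [-0.04  0.26 -0.44] M [-0.12  0.03  0.02] op 0.227 q [ -7.08  26.07  93.98  11.56  58.92 -87.06]
[ 35.11 -79.1  191.5 ]
```

View pics/s12d.png

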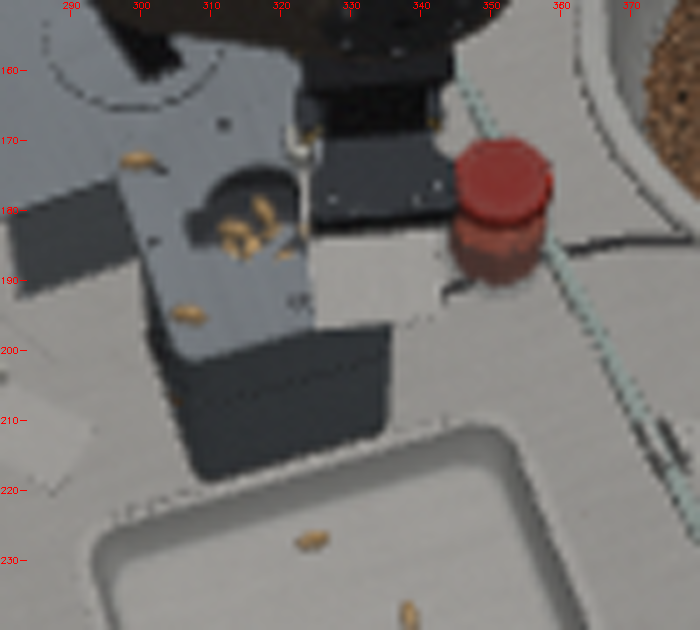

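```bash
python3 - <<'E'
from h import *
s=snap('top','pics/t12.png')
crop('pics/t12.png','pics/t12c.png',270,140,400,260,6)
crop('pics/s12.png','pics/s12e.png',290,190,380,270,8)
E
```

```text
(no output)
```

View pics/t12c.png

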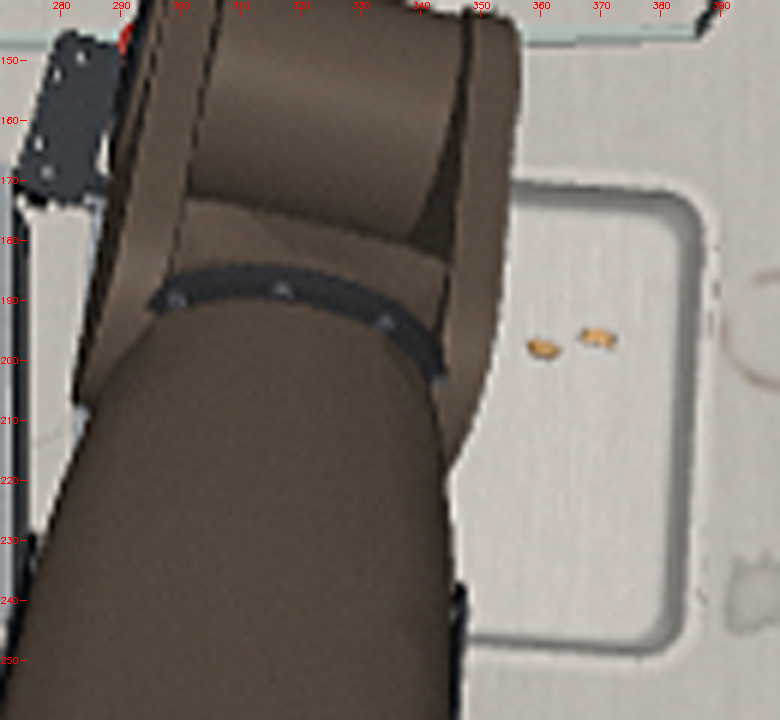

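View pics/s12e.png

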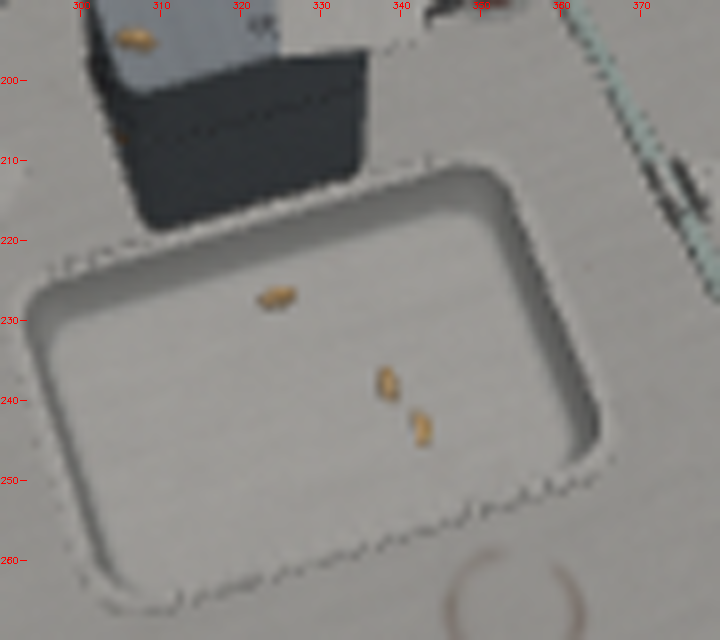

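```bash
python3 - <<'E'
from h import *
s=st()
p=tcp_for(-42,84,214,-10,96);print(p);plan(p+[0,0,0],96,-10,s,40,8)
E
```

```text
11.9 [608.54  38.   212.89] [-89.99 -10.    74.11] F [-0.32 -0.24 -0.51] M [-0.1   0.01 -0.06] op 0.228 q [ -7.06  26.07  93.98  11.56  58.93 -87.07]
[507.33 209.58 235.42]
n 6 rotvec/row [ 0.01 -0.06 -0.  ] dist 200.5
0 [0.46 0.01 0.48]
1 [0.49 0.01 0.45]
2 [0.52 0.02 0.42]
3 [0.55 0.02 0.39]
4 [0.57 0.02 0.35]
5 [0.59 0.03 0.31]
```

>>> {"fn": "apply_moves", "kwargs": {"commands": [[[0.04,-0.22,0],[0,0,0]],[[0.04,-0.22,0],[0,0,0]],[[0.45,0.08,0.48],[0.011,-0.063,0]],[[0.48,0.085,0.45],[0.011,-0.063,0]],[[0.51,0.09,0.42],[0.011,-0.063,0]],[[0.54,0.09,0.39],[0.011,-0.063,0]],[[0.56,0.1,0.35],[0.011,-0.063,0]],[[0.58,0.1,0.31],[0.011,-0.063,0]],[[0,0,0],[0,0,0]],[[0,0,0],[0,0,0]]]}}

```text
time_s: 12.9
tool_pos: [507.3, 211.0, 236.6]
ee_rot: [-90.1, -10.0, 96.2]
wrist_force: [0.7, -0.8, -1.1]
opening: 0.226
```

```bash
python3 - <<'E'
from h import *
s=st();print(tipnow(s))
p=tcp_for(-42,80,191.5,-10,96);print(p);plan(p+[0,0,0],96,-10,s,40,8)
E
```

```text
12.9 [507.35 210.95 236.56] [-90.12  -9.99  96.18] F [ 0.66 -0.76 -1.13] M [-0.1  -0.02  0.  ] op 0.226 q [ 10.72  19.92 100.29  11.58  59.39 -91.33]
[-41.78  85.42 215.14]
[507.05 205.59 212.92]
n 1 rotvec/row [ 0.  0. -0.] dist 24.2
0 [-0.19  0.45  0.02]
```

>>> {"fn": "apply_moves", "kwargs": {"commands": [[[-0.06,0.24,0.01],[0,0,0]],[[-0.06,0.14,0.01],[0,0,0]],[[-0.06,0.06,0],[0,0,0]],[[0,0,0],[0,0,0]],[[-0.155,-0.0275,0.028],[0,0,0]],[[-0.155,-0.0275,0.028],[0,0,0]],[[-0.155,-0.0275,0.028],[0,0,0]],[[-0.155,-0.0275,0.028],[0,0,0]],[[-0.155,-0.0275,0.028],[0,0,0]]]}}

```text
time_s: 13.8
tool_pos: [504.0, 164.5, 212.5]
ee_rot: [-90.0, -10.0, 96.1]
wrist_force: [0.7, 0.3, -0.1]
opening: 0.229
```

```bash
python3 - <<'E'
from h import *
s=snap('scene','pics/s13.png');s=st();print(tipnow(s))
crop('pics/s13.png','pics/s13d.png',270,140,370,230,7)
E
```

```text
13.85 [503.98 163.8  212.4 ] [-90.03  -9.98  96.07] F [ 0.46 -0.5  -0.63] M [-0.08  0.03 -0.01] op 0.224 q [  5.69  20.21 104.1   12.02  56.32 -97.11]
[-41.99  38.1  191.01]
```

View pics/s13d.png

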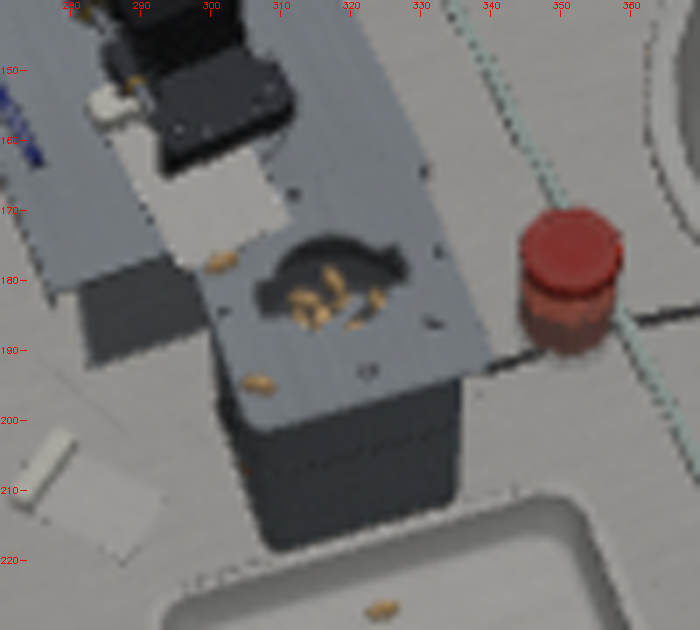

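>>> {"fn": "apply_moves", "kwargs": {"commands": [[[-0.155,-0.0275,0.028],[0,0,0]],[[-0.155,-0.0275,0.028],[0,0,0]],[[-0.155,-0.0275,0.028],[0,0,0]],[[-0.155,-0.0275,0.028],[0,0,0]],[[-0.155,-0.0275,0.028],[0,0,0]],[[-0.155,-0.0275,0.028],[0,0,0]],[[-0.155,-0.0275,0.028],[0,0,0]],[[-0.155,-0.0275,0.028],[0,0,0]]]}}

```text
time_s: 14.65
tool_pos: [499.5, 100.9, 212.4]
ee_rot: [-90.0, -10.0, 96.1]
wrist_force: [0.4, 0.7, -0.4]
opening: 0.227
```

```bash
python3 - <<'E'
from h import *
s=snap('scene','pics/s14.png');s=st();print(tipnow(s))
crop('pics/s14.png','pics/s14d.png',270,140,370,230,7)
E
```

```text
14.7 [499.53 100.12 212.35] [-90.02  -9.97  96.08] F [ 0.77 -1.18 -1.18] M [-0.12 -0.02  0.03] op 0.228 q [  -1.44   19.02  106.04   11.84   56.81 -104.18]
[-41.91 -25.73 190.97]
```

View pics/s14d.png

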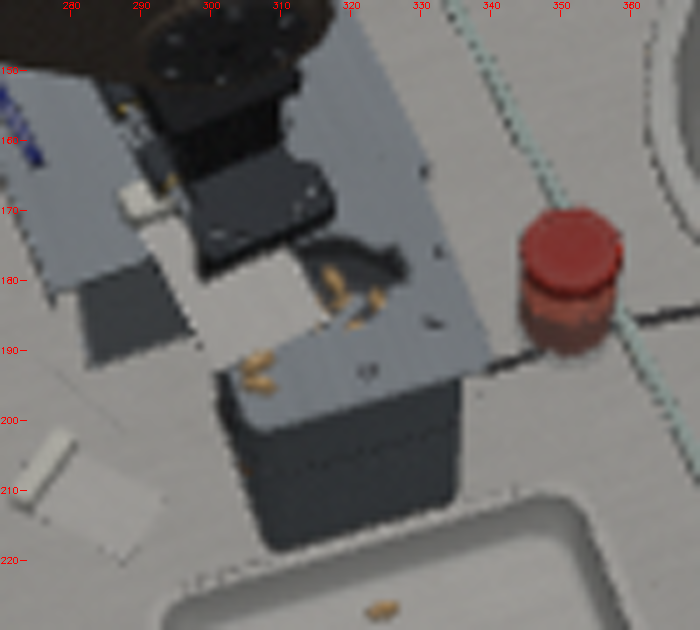

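>>> {"fn": "apply_moves", "kwargs": {"commands": [[[-0.15,-0.027,0.015],[0,0,0]],[[-0.15,-0.027,0.015],[0,0,0]],[[-0.15,-0.027,0.015],[0,0,0]]]}}

```text
time_s: 15.0
tool_pos: [499.8, 78.0, 212.5]
ee_rot: [-90.0, -10.0, 96.1]
wrist_force: [-0.6, -0.2, -0.6]
opening: 0.229
```

```bash
python3 - <<'E'
from h import *
s=snap('scene','pics/s15.png');s=st();print(tipnow(s))
crop('pics/s15.png','pics/s15d.png',280,160,350,220,9)
E
```

```text
15.05 [499.87  77.23 212.41] [-90.02  -9.97  96.08] F [ 0.7  -1.15 -0.26] M [-0.12  0.01  0.04] op 0.23 q [  -4.04   18.89  106.23   11.71   57.17 -106.69]
[-39.96 -48.53 191.03]
```

View pics/s15d.png

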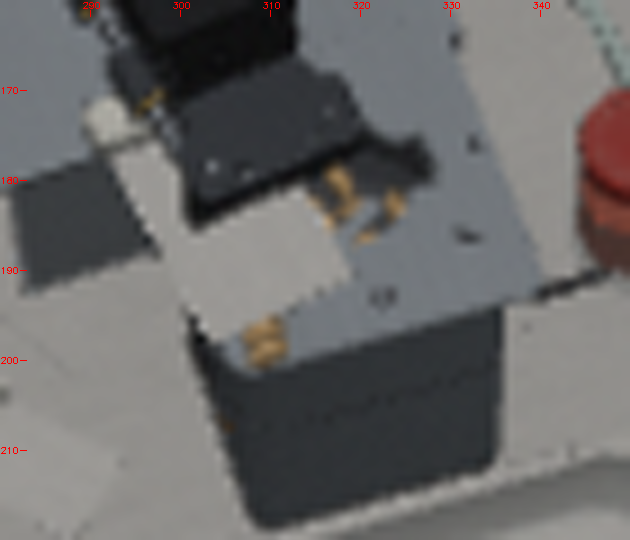

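Both line up at the -y edge, well inside the corner; continue over the edge.

>>> {"fn": "apply_moves", "kwargs": {"commands": [[[-0.13,-0.023,0.013],[0,0,0]],[[-0.13,-0.023,0.013],[0,0,0]],[[-0.13,-0.023,0.013],[0,0,0]],[[-0.13,-0.023,0.013],[0,0,0]],[[-0.13,-0.023,0.013],[0,0,0]],[[0,0,0],[0,0,0]],[[0,0,0],[0,0,0]]]}}

```text
time_s: 15.75
tool_pos: [500.1, 45.3, 212.5]
ee_rot: [-90.0, -10.0, 96.1]
wrist_force: [0.1, 0.6, -0.8]
opening: 0.227
```

```bash
python3 - <<'E'
from h import *
s=snap('scene','pics/s16.png');s=st();print(tipnow(s))
crop('pics/s16.png','pics/s16d.png',270,150,380,270,6)
E
```

```text
15.8 [500.02  45.47 212.47] [-90.02 -10.    96.09] F [ 0.09 -0.81 -1.14] M [-0.09  0.02 -0.04] op 0.226 q [  -7.67   18.83  106.33   11.51   57.75 -110.15]
[-37.56 -80.2  191.05]
```

View pics/s16d.png

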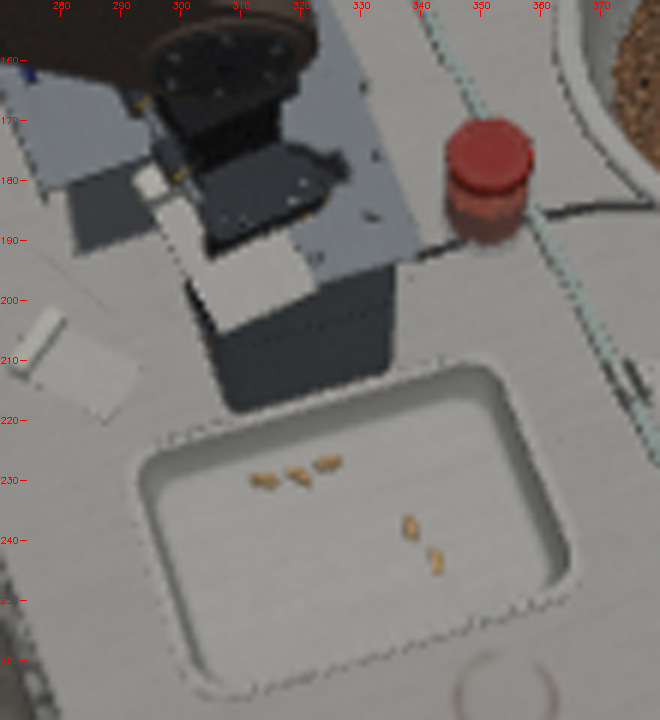

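```bash
python3 - <<'E'
from h import *
s=read_state();s['tool_pos']=s['tool_pos']+[0,0,20.]
plan((580.5,406.2,190),77.5,0,s,42,8)
E
```

```text
n 9 rotvec/row [-0.0031  0.0359  0.0192] dist 372.0
0 [ 0.75   0.228 -0.263]
1 [ 0.763  0.214 -0.235]
2 [ 0.775  0.2   -0.207]
3 [ 0.786  0.186 -0.178]
4 [ 0.795  0.171 -0.149]
5 [ 0.803  0.156 -0.12 ]
6 [ 0.81   0.141 -0.09 ]
7 [ 0.815  0.126 -0.061]
8 [ 0.819  0.11  -0.031]
```

>>> {"fn": "apply_moves", "kwargs": {"commands": [[[0.035,-0.25,0],[0,0,0]],[[0.75,0.1,-0.263],[-0.003,0.036,0.019]],[[0.763,0.214,-0.235],[-0.003,0.036,0.019]],[[0.775,0.2,-0.207],[-0.003,0.036,0.019]],[[0.786,0.186,-0.178],[-0.003,0.036,0.019]],[[0.795,0.171,-0.149],[-0.003,0.036,0.019]],[[0.803,0.156,-0.12],[-0.003,0.036,0.019]],[[0.81,0.141,-0.09],[-0.003,0.036,0.019]],[[0.815,0.126,-0.061],[-0.003,0.036,0.019]],[[0.819,0.11,-0.031],[-0.003,0.036,0.019]]]}}

```text
time_s: 16.8
tool_pos: [580.5, 406.8, 188.9]
ee_rot: [-89.9, -0.1, 77.4]
wrist_force: [0.2, -0.1, -0.6]
opening: 0.228
```

>>> {"fn": "apply_moves", "kwargs": {"commands": [[[0,0,0],[0,0,0]],[[0,0,0],[0,0,0]]]}}

```text
time_s: 17.0
tool_pos: [580.0, 405.6, 188.2]
ee_rot: [-89.9, -0.0, 77.6]
wrist_force: [0.2, -0.6, -1.1]
opening: 0.228
```

```bash
python3 - <<'E'
from h import *
s=snap('top','pics/t17.png')
s=st();print(tipnow(s));plan((580.5,406.2,130),77.5,0,s,25)
crop('pics/t17.png','pics/t17c.png',270,160,345,232,8)
E
```

```text
17.05 [580.29 404.6  188.74] [-89.89  -0.06  77.54] F [ 0.26  0.36 -1.12] M [ 0.02 -0.02  0.06] op 0.228 q [ 29.49  36.35  78.     0.13  65.69 -48.1 ]
[-13.72 281.38 183.99]
n 3 rotvec/row [-0.  0.  0.] dist 58.8
0 [0.01 0.39 0.  ]
1 [0.01 0.39 0.  ]
2 [0.01 0.39 0.  ]
```

View pics/t17c.png

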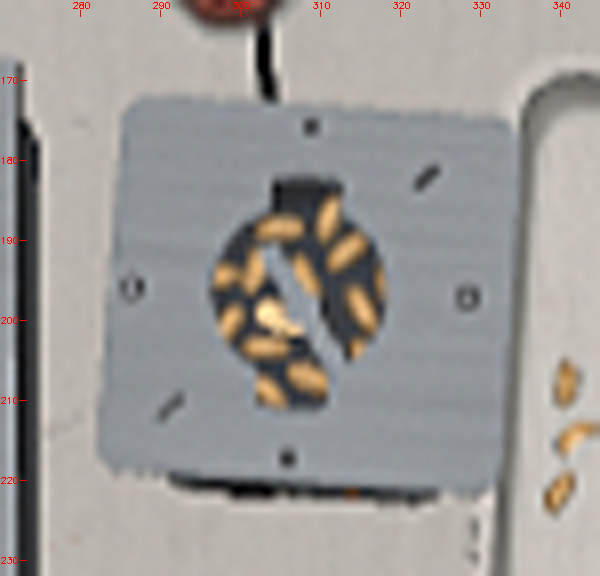

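>>> {"fn": "apply_moves", "kwargs": {"commands": [[[0.02,0.3,0],[-0.002,0,0]],[[0.01,0.5,0],[0,0,0]],[[0,0.4,0],[0,0,0]],[[0,0.22,0],[0,0,0]],[[0,0.1,0],[0,0,0]],[[0,0.05,0],[0,0,0]],[[0,0.04,0],[0,0,0]],[[0,0.03,0],[0,0,0]],[[0,0,0],[0,0,0]]]}}

```text
time_s: 17.95
tool_pos: [581.2, 406.4, 107.6]
ee_rot: [-90.1, -0.1, 77.5]
wrist_force: [0.1, 0.0, -1.0]
opening: 0.227
```

>>> {"fn": "apply_moves", "kwargs": {"commands": [[[0,0.03,0],[0,0,0]],[[0,0.03,0],[0,0,0]],[[0,0,0],[0,0,0]]]}}

```text
time_s: 18.25
tool_pos: [581.2, 406.4, 104.7]
ee_rot: [-90.1, -0.1, 77.5]
wrist_force: [-1.6, -0.2, 2.5]
opening: 0.227
```

>>> {"fn": "apply_moves", "kwargs": {"commands": [[[0,0,0],[0,0,0]],[[0,0,0],[0,0,0]],[[0,0,0],[0,0,0]],[[0,0,0],[0,0,0]]], "gripper": 0.6}}

```text
time_s: 18.65
tool_pos: [581.2, 406.3, 104.1]
ee_rot: [-90.0, -0.1, 77.5]
wrist_force: [-0.2, -0.2, 0.3]
opening: 0.508
```

```bash
python3 - <<'E'
from h import *
s=read_state();s['tool_pos']=np.array([581.2,406.3,230.])
plan((541,200,230),8,0,s,42,8)
E
```

```text
n 9 rotvec/row [-0.      0.1347  0.0002] dist 210.2
0 [-0.467 -0.001 -0.012]
1 [-0.461 -0.001 -0.075]
2 [-0.447 -0.001 -0.136]
3 [-0.425 -0.    -0.195]
4 [-0.394 -0.    -0.25 ]
5 [-0.357 -0.    -0.301]
6 [-0.314 -0.    -0.346]
7 [-0.264 -0.    -0.385]
8 [-0.21  -0.    -0.417]
```

>>> {"fn": "apply_moves", "kwargs": {"commands": [[[0,-0.3,0],[0,0,0]],[[0,-0.7,0],[0,0,0]],[[0,-0.85,0],[0,0,0]],[[0,-0.5,0],[0,0,0]],[[0,-0.15,0],[0,0,0]]]}}

```text
time_s: 19.15
tool_pos: [581.8, 406.5, 233.8]
ee_rot: [-90.3, -0.3, 77.5]
wrist_force: [0.6, 0.4, 0.1]
opening: 0.602
```

>>> {"fn": "apply_moves", "kwargs": {"commands": [[[-0.467,0,-0.012],[0,0.135,0]],[[-0.461,0,-0.075],[0,0.135,0]],[[-0.447,0,-0.136],[0,0.135,0]],[[-0.425,0,-0.195],[0,0.135,0]],[[-0.394,0,-0.25],[0,0.135,0]],[[-0.357,0,-0.3],[0,0.135,0]],[[-0.314,0,-0.346],[0,0.135,0]],[[-0.264,0,-0.385],[0,0.135,0]],[[-0.21,0,-0.417],[0,0.135,0]],[[0,0,0],[0,0,0]]]}}

```text
time_s: 20.15
tool_pos: [540.0, 197.9, 228.6]
ee_rot: [-89.9, -0.0, 7.6]
wrist_force: [-0.0, 0.3, -0.1]
opening: 0.6
```

>>> {"fn": "apply_moves", "kwargs": {"commands": [[[0,0,0],[0,0,0]],[[0,0,0],[0,0,0]]]}}

```text
time_s: 20.35
tool_pos: [540.7, 200.5, 228.7]
ee_rot: [-89.9, -0.1, 8.0]
wrist_force: [0.2, 0.5, 0.2]
opening: 0.599
```

```bash
python3 - <<'E'
from h import *
s=snap('wrist','pics/w20.png');print(s['tool_pos'],s['ee_rot']);snap('scene','pics/s20.png');s=st()
crop('pics/w20.png','pics/w20c.png',200,130,430,330,3)
crop('pics/s20.png','pics/s20c.png',240,90,360,200,6)
E
```

```text
[540.6762088  200.50780174 228.68247314] [-8.99150068e+01 -6.64991285e-02  8.01561639e+00]
20.45 [540.6  200.62 228.63] [-89.92  -0.06   8.  ] F [0.55 0.51 0.35] M [-0.11  0.02  0.02] op 0.602 q [13.76 23.34 95.32  0.09 61.26  5.72]
```

View pics/w20.png

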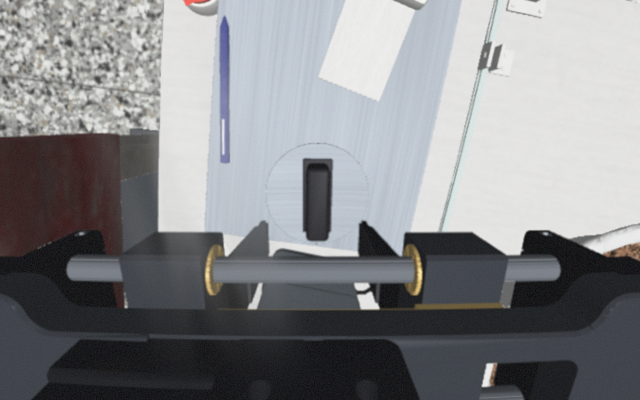

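View pics/w20c.png

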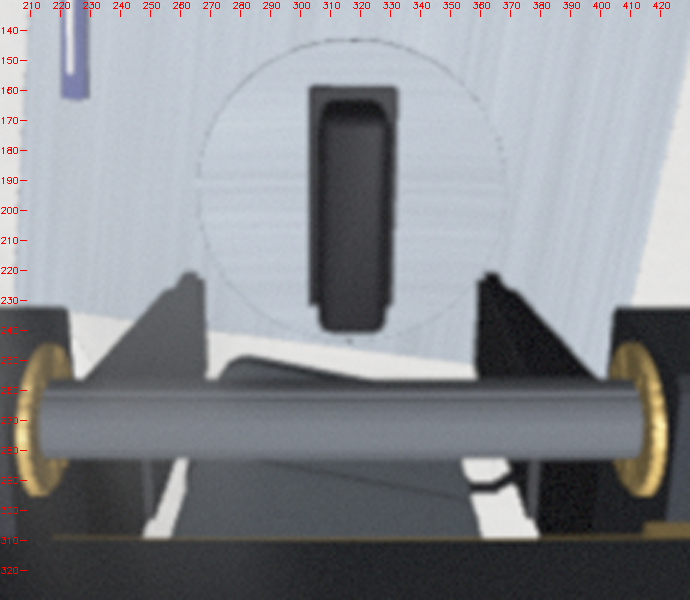

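View pics/s20c.png

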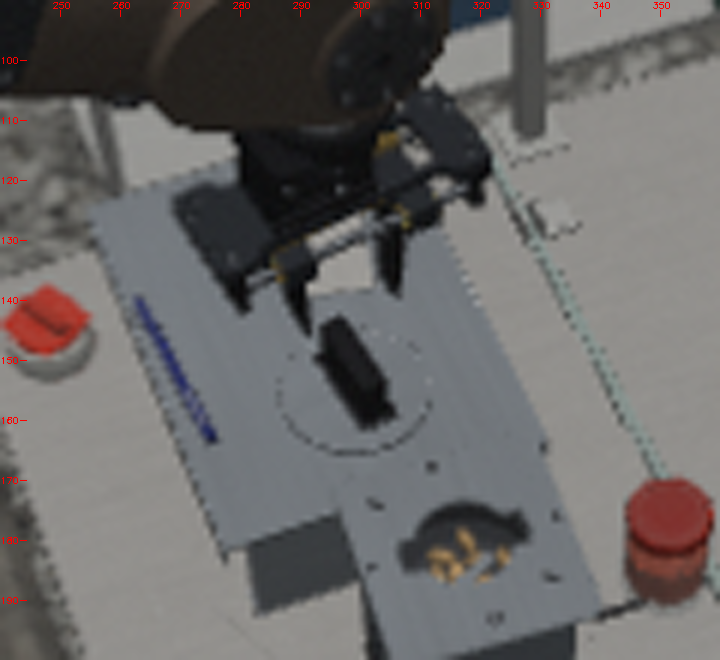

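```bash
python3 - <<'E'
from h import *
s=read_state();s['tool_pos']=np.array([540.68,200.51,228.68]);s['ee_rot']=np.array([-89.915,-.066,8.016])
a=atz('wrist',[(318,164),(317.3,240)],172,s);print(a,a.mean(0),np.linalg.norm(a[1]-a[0]),np.degrees(np.arctan2(*(a[1]-a[0])[[1,0]])))
b=atz('wrist',[(266,195),(368.5,195),(317,143),(317,243)],129,s);print(b, (b[0]+b[1])/2,(b[2]+b[3])/2)
# dims check with top estimate
print(proj('top',[(*a.mean(0)[:2],172)]))
s=st()
E
```

```text
[[538.16882144 241.19209549 172.        ]
 [546.87660481 177.21235013 172.        ]] [542.52271313 209.20222281 172.        ] 64.56960049172866 -82.24954088414711
[[493.96576167 199.36696327 129.        ]
 [592.68909313 213.27976321 129.        ]
 [535.95058901 255.45731931 129.        ]
 [550.21247905 156.82847551 129.        ]] [543.3274274  206.32336324 129.        ] [543.08153403 206.14289741 129.        ]
[[243.36070791 200.86861171]]
20.45 [540.6  200.62 228.63] [-89.92  -0.06   8.  ] F [0.55 0.51 0.35] M [-0.11  0.02  0.02] op 0.602 q [13.76 23.34 95.32  0.09 61.26  5.72]
```

```bash
python3 - <<'E'
from h import *
print(atz('top',[(248.4,203.5),(231.2,203.5),(265.5,203.5),(248.4,186.3),(248.4,220.7)],129))
print(atz('scene',[(299,154.8)],129))
for c in((543,206),(541,200)):
  th=np.linspace(0,2*np.pi,9)[:-1]
  for n in('top','scene'):
    P=np.c_[c[0]+50*np.cos(th),c[1]+50*np.sin(th),0*th+129];q=proj(n,P);print(c,n,q.min(0),q.max(0))
  a=np.radians(-82.2);r=np.array([[np.cos(a),-np.sin(a)],[np.sin(a),np.cos(a)]])
  print(proj('scene',[np.r_[np.array(c)+r@np.array(k),172] for k in((32,10),(32,-10),(-32,-10),(-32,10))]).round(1).tolist())
  print(proj('top',[np.r_[np.array(c)+r@np.array(k),172] for k in((32,10),(32,-10),(-32,-10),(-32,10))]).round(1).tolist())
crop('pics/top0.png','pics/t0l.png',225,180,275,225,14)
crop('pics/s20.png','pics/s20l.png',280,135,320,170,16)
E
```

```text
[[540.03373035 202.00383099 129.        ]
 [540.38868546 252.41885569 129.        ]
 [539.67720002 152.09654076 129.        ]
 [590.63967629 202.70797406 129.        ]
 [489.93551919 201.3723268  129.        ]]
[[543.16072191 202.38265332 129.        ]]
(543, 206) top [229.99800198 185.51181658] [264.17006928 219.65222254]
(543, 206) scene [286.76865285 144.84575001] [310.39507962 163.70982294]
[[304.2, 152.3], [299.6, 154.4], [291.9, 142.9], [296.4, 140.9]]
[[255.3, 195.6], [256.2, 202.6], [233.7, 205.8], [232.9, 198.8]]
(541, 200) top [232.02716013 186.17031734] [266.22337771 220.33014956]
(541, 200) scene [286.79563855 146.09713272] [310.47054963 165.04122919]
[[304.3, 153.6], [299.7, 155.7], [291.9, 144.2], [296.5, 142.2]]
[[257.4, 196.3], [258.3, 203.3], [235.8, 206.5], [235.0, 199.5]]
```

View pics/t0l.png

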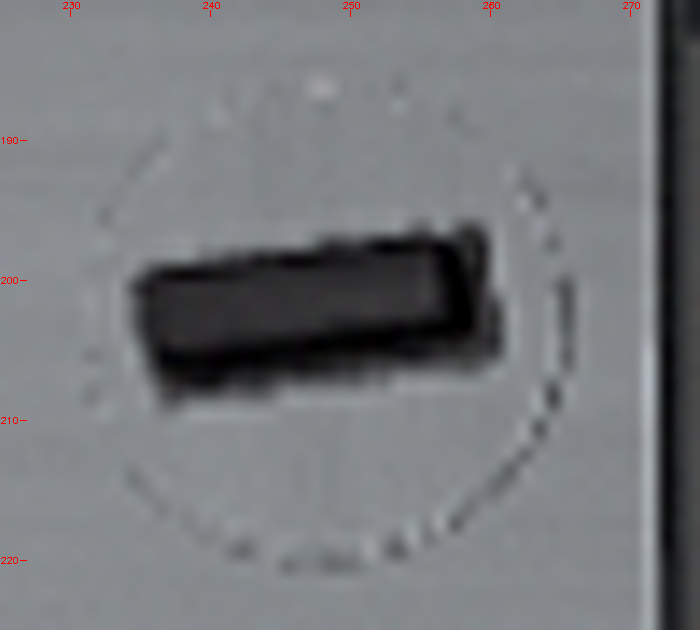

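View pics/s20l.png

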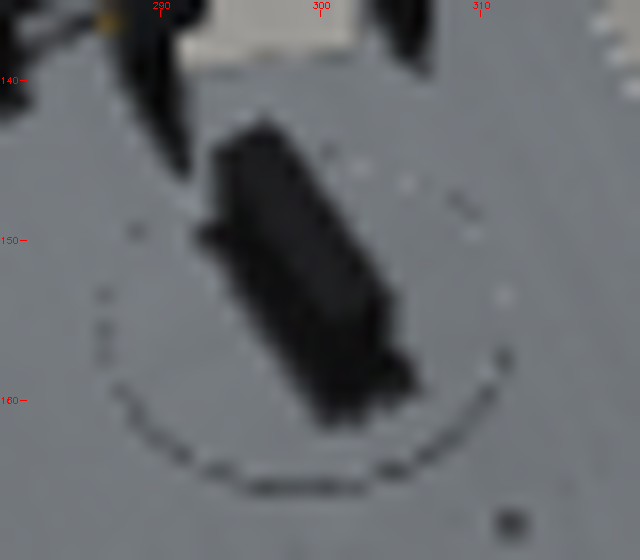

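```bash
python3 - <<'E'
from h import *
snap('top','pics/t20.png')
crop('pics/t20.png','pics/t20c.png',160,160,290,250,6)
crop('pics/t20.png','pics/t20e.png',160,160,230,250,8)
c=np.array([581.2,406.4]);a=np.radians(-12.5);r=np.array([[np.cos(a),-np.sin(a)],[np.sin(a),np.cos(a)]])
P=[np.r_[c+r@np.array(k),120] for k in((38,11),(38,-11),(-38,-11),(-38,11))]
B=[np.r_[c+r@np.array(k),102] for k in((32,-97),(-32,-97))]
print(proj('top',P+B))
E
```

```text
[[180.38247598 177.42136244]
 [187.39184337 178.92146411]
 [181.11730976 203.75275575]
 [174.07250122 202.20126111]
 [216.0403796  187.72958135]
 [210.96150404 208.51121359]]
```

View pics/t20e.png

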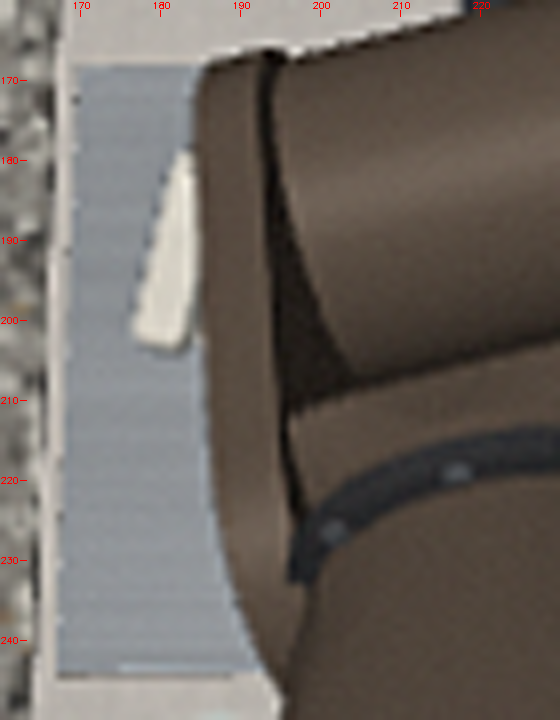

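>>> {"fn": "apply_moves", "kwargs": {"commands": [[[-0.07,-0.03,-0.6],[0,0,0]],[[-0.12,-0.03,-0.95],[0,0,0]],[[-0.12,-0.03,-0.95],[0,0,0]],[[-0.12,-0.03,-0.95],[0,0,0]],[[-0.1,0,-0.8],[0,0,0]],[[-0.06,0,-0.5],[0,0,0]],[[0,0,0],[0,0,0]],[[0,0,0],[0,0,0]],[[0,0,0],[0,0,0]],[[0,0,0],[0,0,0]]]}}

```text
time_s: 21.5
tool_pos: [543.9, -38.3, 234.5]
ee_rot: [-89.9, -0.1, 8.0]
wrist_force: [0.4, -0.1, -0.1]
opening: 0.597
```

```bash
python3 - <<'E'
from h import *
s=snap('wrist','pics/w21.png');print(s['tool_pos'],s['ee_rot']);s=st()
crop('pics/w21.png','pics/w21c.png',210,60,430,250,3)
snap('top','pics/t21.png');crop('pics/t21.png','pics/t21c.png',160,160,290,250,6)
E
```

```text
[543.92414678 -38.26634635 234.47681331] [-8.99144051e+01 -7.28702248e-02  7.97266879e+00]
21.55 [543.96 -38.38 234.53] [-89.92  -0.08   7.97] F [0.77 0.12 0.3 ] M [-0.12  0.1   0.03] op 0.6 q [-11.03  20.42  99.13   0.12  60.39 -19.05]
```

View pics/w21c.png

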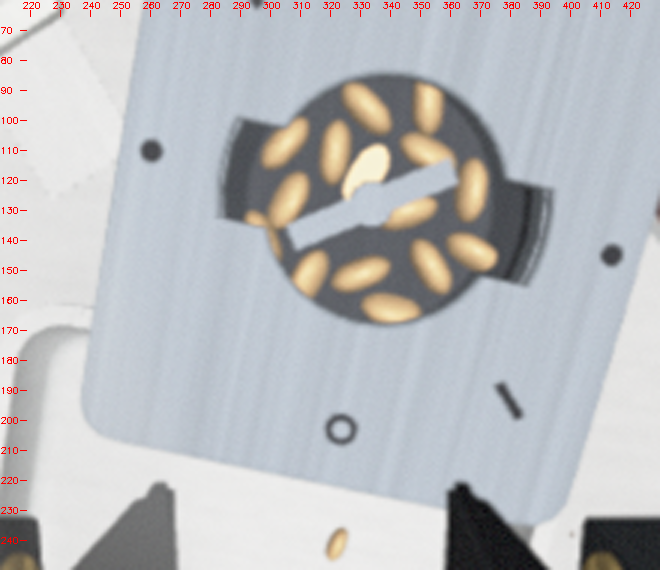

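View pics/t21c.png

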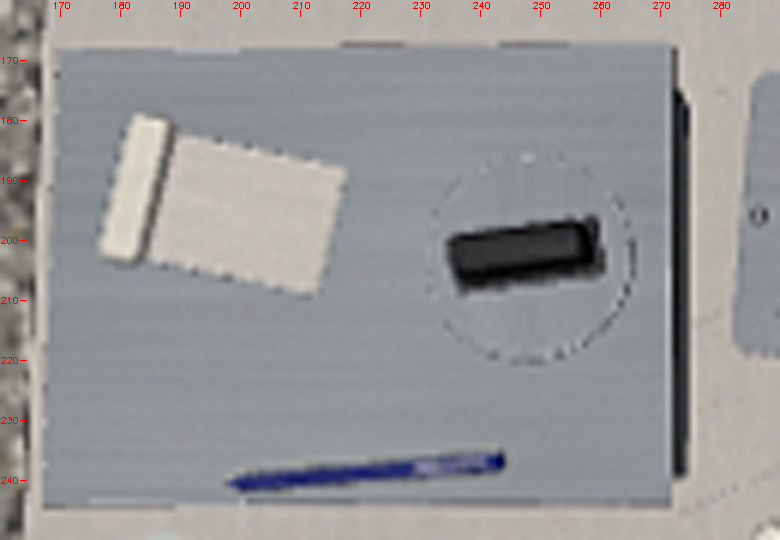

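```bash
python3 - <<'E'
from h import *
from scipy.optimize import least_squares
s=read_state();s['tool_pos']=np.array([543.924,-38.266,234.477]);s['ee_rot']=np.array([-89.914,-.073,7.973])
uv=[(413.5,145),(260,110),(323.3,203),(379.5,193.5)]
P=atz('wrist',uv,190,s)[:,:2];print(P,np.linalg.norm(P[0]-P[1]))
an=np.radians([0,180,-88,-44]);
def f(p,rr=58): 
    a=an+np.radians(p[2]);r=np.array([p[3],p[3],59.5,59.5]);return (np.c_[p[0]+r*np.cos(a),p[1]+r*np.sin(a)]-P).ravel()
o=least_squares(f,[552,30,-4,58.]);print(o.x,o.fun.round(1))
# hole edges: left/right/top/bottom
E=atz('wrist',[(338,84),(338,168),(298,151),(379,103.5),(375,155)],190,s)[:,:2];print(E)
print(np.linalg.norm(E-o.x[:2],axis=1))
# notch ends
N=atz('wrist',[(285.5,118.5),(289.5,99.5),(282.5,132.5),(393.5,123),(385,155)],190,s)[:,:2];print(np.linalg.norm(N-o.x[:2],axis=1))
E
```

```text
[[609.5281343   27.91771219]
 [493.88844994  36.76692867]
 [549.44359447 -25.61778231]
 [591.39360246 -12.08156881]] 115.97777903360237
[551.81426652  32.73313222  -4.40842982  57.98888022] [ 0.1  0.4  0.1  0.4 -0.1 -1.1 -0.1  0.3]
[[546.94723437  62.14115588]
 [556.41390871   2.9462498 ]
 [524.87816062  11.35867882]
 [578.32412993  53.2564746 ]
 [582.33547863  16.49766661]]
[29.80805021 30.1399249  34.38634989 33.52581752 34.57072074]
[38.93415276 40.22445525 41.06733836 40.56681655 40.89232239]
```

>>> {"fn": "apply_moves", "kwargs": {"commands": [[[0.08,0,0.6],[0,0.003,0]],[[0.13,0,0.95],[0,0,0]],[[0.13,0,0.95],[0,0,0]],[[0.13,0,0.95],[0,0,0]],[[0.12,0,0.85],[0,0,0]],[[0.07,0,0.55],[0,0,0]],[[0,0.5,0],[0,0,0]],[[0,0.6,0],[0,0,0]],[[0,0.4,0],[0,0,0]],[[0,0.15,0],[0,0,0]]]}}

```text
time_s: 22.6
tool_pos: [543.2, 205.8, 150.5]
ee_rot: [-89.9, 0.1, 7.8]
wrist_force: [-0.4, 0.2, 1.0]
opening: 0.601
```

>>> {"fn": "apply_moves", "kwargs": {"commands": [[[0,0,0],[0,0,0]],[[0,0,0],[0,0,0]],[[0,0,0],[0,0,0]]]}}

```text
time_s: 22.9
tool_pos: [544.6, 205.6, 153.5]
ee_rot: [-89.9, -0.2, 7.7]
wrist_force: [-0.6, 0.1, -0.1]
opening: 0.599
```

```bash
python3 - <<'E'
from h import *
s=snap('wrist','pics/w22.png');print(s['tool_pos'],s['ee_rot']);s=st()
crop('pics/w22.png','pics/w22c.png',200,80,440,330,3)
plan((543.1,206.2,138),7.8,0,s,10)
E
```

```text
[544.58985579 205.56784894 153.54213983] [-89.90908001  -0.18451056   7.70220324]
22.95 [544.55 205.5  153.45] [-89.91  -0.18   7.7 ] F [ 0.53  0.76 -0.87] M [-0.09 -0.02 -0.02] op 0.6 q [14.14 28.51 99.5   0.09 51.81  6.39]
n 2 rotvec/row [-0. -0.  0.] dist 15.5
0 [-0.01  0.15  0.01]
1 [-0.01  0.15  0.01]
```

View pics/w22c.png

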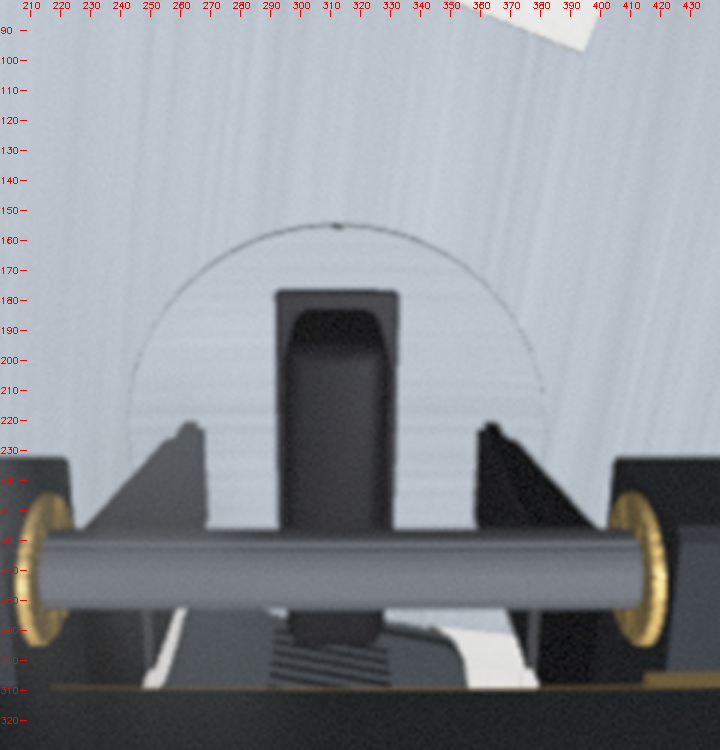

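```bash
python3 - <<'E'
from h import *
s=read_state();s['tool_pos']=np.array([544.59,205.57,153.54]);s['ee_rot']=np.array([-89.91,-.185,7.70])
for z in(129,131):
  P=atz('wrist',[(256.5,180),(271,170),(291,160),(313,154.8),(337,159),(352,168),(369,187),(246,197),(379.5,205)],z,s)[:,:2]
  A=np.c_[2*P,np.ones(len(P))];x=np.linalg.lstsq(A,(P**2).sum(1),rcond=None)[0];print(z,x[:2],np.sqrt(x[2]+x[:2]@x[:2]))
  from scipy.optimize import least_squares
  print(least_squares(lambda c:np.linalg.norm(P-c,axis=1)-50,x[:2]).x)
print(atz('wrist',[(312,196),(312,291)],172,s))
print(atz('wrist',[(311,235)],172,s))
E
```

```text
129 [542.79600854 204.9095348 ] 50.44409338571945
[542.75323629 205.44173791]
131 [542.70661456 205.60442179] 49.92514474938344
[542.71717261 205.49015545]
[[538.83291335 237.21542336 172.        ]
 [546.61719628 179.40472695 172.        ]]
[[541.29587212 214.69226468 172.        ]]
```

>>> {"fn": "apply_moves", "kwargs": {"commands": [[[-0.03,0.14,0],[0,0,0]],[[0,0.1,0],[0,0,0]],[[0,0.06,0],[0,0,0]],[[0,0,0],[0,0,0]],[[0,0,0],[0,0,0]]]}}

```text
time_s: 23.45
tool_pos: [542.7, 205.2, 137.3]
ee_rot: [-89.9, -0.1, 7.7]
wrist_force: [0.2, 0.1, 1.0]
opening: 0.6
```

>>> {"fn": "apply_moves", "kwargs": {"commands": [[[0,0,0],[0,0,0]],[[0,0,0],[0,0,0]],[[0,0,0],[0,0,0]],[[0,0,0],[0,0,0]],[[0,0,0],[0,0,0]],[[0,0,0],[0,0,0]],[[0,0,0],[0,0,0]]], "gripper": 0, "newtons": 55}}

```text
time_s: 24.15
tool_pos: [542.5, 205.2, 137.2]
ee_rot: [-89.9, -0.1, 7.7]
wrist_force: [0.4, -0.4, -0.1]
opening: 0.208
```

```bash
python3 - <<'E'
from h import *
s=st()
E
```

```text
24.15 [542.53 205.2  137.24] [-89.92  -0.06   7.7 ] F [ 0.35 -0.36 -0.06] M [-0.09  0.02  0.01] op 0.208 q [ 14.16  29.57 100.58   0.09  49.78   6.41]
```

```bash
python3 - <<'E'
from h import *
s=read_state();s['tool_pos']=np.array([542.5,205.2,250.])
plan((551.8,32.4,250),85.7,0,s,42,7.9)
E
```

```text
n 10 rotvec/row [-0.     -0.1361  0.0002] dist 173.1
0 [-0.028 -0.    -0.345]
1 [-0.074 -0.    -0.338]
2 [-0.12  -0.    -0.325]
3 [-0.163 -0.    -0.306]
4 [-0.203 -0.    -0.281]
5 [-0.239 -0.    -0.251]
6 [-0.271 -0.    -0.216]
7 [-0.297 -0.    -0.177]
8 [-0.319 -0.    -0.135]
9 [-0.334 -0.    -0.091]
```

>>> {"fn": "apply_moves", "kwargs": {"commands": [[[0,-0.2,0],[0,0,0]],[[0,-0.6,0],[0,0,0]],[[0,-0.8,0],[0,0,0]],[[0,-0.5,0],[0,0,0]],[[0,-0.16,0],[0,0,0]]]}}

```text
time_s: 24.65
tool_pos: [543.2, 205.3, 253.7]
ee_rot: [-89.9, -0.3, 7.7]
wrist_force: [1.0, 0.2, -1.1]
opening: 0.209
```

>>> {"fn": "apply_moves", "kwargs": {"commands": [[[-0.028,0,-0.345],[0,-0.136,0]],[[-0.074,0,-0.338],[0,-0.136,0]],[[-0.12,0,-0.325],[0,-0.136,0]],[[-0.163,0,-0.306],[0,-0.136,0]],[[-0.203,0,-0.281],[0,-0.136,0]],[[-0.239,0,-0.251],[0,-0.136,0]],[[-0.271,0,-0.216],[0,-0.136,0]],[[-0.297,0,-0.177],[0,-0.136,0]],[[-0.319,0,-0.135],[0,-0.136,0]],[[-0.334,0,-0.091],[0,-0.136,0]]]}}

```text
time_s: 25.65
tool_pos: [551.3, 31.4, 249.3]
ee_rot: [-90.0, -0.1, 85.9]
wrist_force: [0.8, 0.4, -0.9]
opening: 0.208
```

>>> {"fn": "apply_moves", "kwargs": {"commands": [[[0,0,0],[0,0,0]],[[0,0,0],[0,0,0]],[[0,0,0],[0,0,0]]]}}

```text
time_s: 25.95
tool_pos: [551.5, 32.7, 249.8]
ee_rot: [-90.0, -0.1, 85.5]
wrist_force: [0.2, -0.7, -1.6]
opening: 0.205
```

```bash
python3 - <<'E'
from h import *
s=snap('wrist','pics/w25.png');print(s['tool_pos'],s['ee_rot']);snap('scene','pics/s25.png');s=st()
plan((551.8,32.4,235),85.7,0,s,42,7.9)
crop('pics/s25.png','pics/s25c.png',260,110,370,220,6)
E
```

```text
[551.50902276  32.71214188 249.79450169] [-90.02172806  -0.10003119  85.48148544]
26.05 [551.6   32.79 249.97] [-90.05  -0.1   85.57] F [-0.67 -1.   -0.78] M [0.02 0.03 0.02] op 0.211 q [ -3.5   20.16  96.97   0.11  62.83 -89.11]
n 1 rotvec/row [ 0. -0.  0.] dist 15.0
0 [-0.01  0.3  -0.  ]
```

View pics/w25.png

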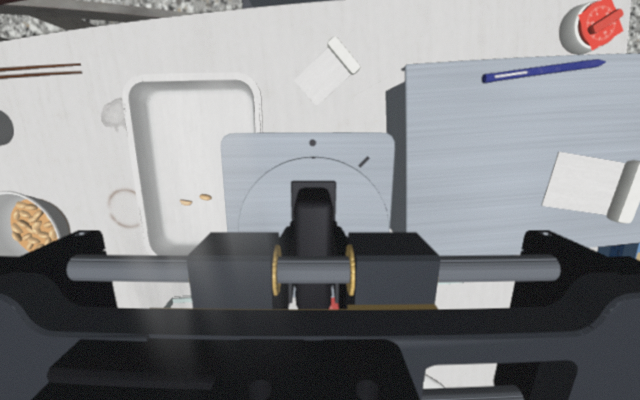

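View pics/s25c.png

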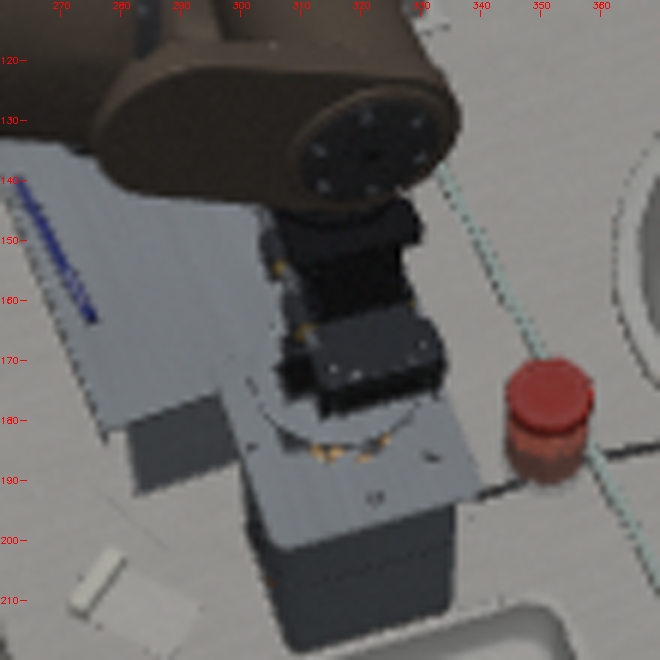

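```bash
python3 - <<'E'
from h import *
from scipy.optimize import least_squares
crop('pics/w25.png','pics/w25c.png',210,120,410,240,4)
s=read_state();s['tool_pos']=np.array([551.51,32.71,249.79]);s['ee_rot']=np.array([-90.02,-.1,85.48])
P=atz('wrist',[(312.5,142.7),(363.7,161),(394,140),(222,140)],190,s)[:,:2];print(P)
for yaw in(-4.05,-4.4):
  a=np.radians(yaw+180);b=np.radians(yaw+136)
  print(P[0]-58*np.array([np.cos(a),np.sin(a)]),P[1]-59.5*np.array([np.cos(b),np.sin(b)]))
# flange tick
print(atz('wrist',[(313.3,157)],250+14.8-23,s),toolT(s)[:3,3])
E
```

```text
[[494.17300876  37.11906377]
 [511.82269743  77.10260408]
 [496.9875105  101.82879923]
 [486.22583217 -34.32443057]]
[552.02817095  33.02269858] [551.59736663  32.85076017]
[552.00206839  32.66936014] [551.32630708  32.60861769]
[[500.420265    37.10560728 241.8       ]] [551.51  32.71 249.79]
```

View pics/w25c.png

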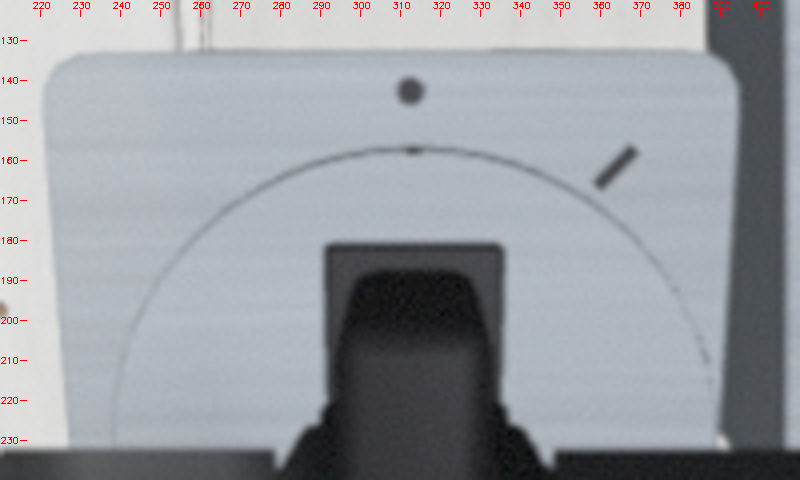

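>>> {"fn": "apply_moves", "kwargs": {"commands": [[[0,0.15,-0.014],[0,0,0]],[[0,0.15,0],[0,-0.002,0]],[[0,0.1,0],[0,0,0]],[[0,0.06,0],[0,0,0]],[[0,0.06,0],[0,0,0]],[[0,0.06,0],[0,0,0]],[[0,0.06,0],[0,0,0]],[[0,0.06,0],[0,0,0]]]}}

```text
time_s: 26.85
tool_pos: [552.5, 32.1, 215.0]
ee_rot: [-90.1, -0.1, 85.7]
wrist_force: [0.6, -1.0, -1.8]
opening: 0.207
```

```bash
python3 - <<'E'
from h import *
s=st()
E
```

```text
26.85 [552.47  32.1  214.95] [-90.07  -0.09  85.73] F [ 0.56 -0.95 -1.81] M [0.   0.05 0.01] op 0.207 q [ -3.56  22.26  99.49   0.11  58.18 -89.35]
```

>>> {"fn": "apply_moves", "kwargs": {"commands": [[[0,0.05,0],[0,0,0]],[[0,0.05,0],[0,0,0]],[[0,0.05,0],[0,0,0]],[[0,0.05,0],[0,0,0]]]}}

```text
time_s: 27.25
tool_pos: [552.5, 32.2, 204.9]
ee_rot: [-90.1, -0.1, 85.7]
wrist_force: [-0.0, 0.0, -1.5]
opening: 0.206
```

```bash
python3 - <<'E'
from h import *
s=st()
E
```

```text
27.25 [552.48  32.17 204.94] [-90.06  -0.09  85.74] F [-0.03  0.02 -1.48] M [ 0.02 -0.03 -0.04] op 0.206 q [ -3.55  22.89 100.19   0.11  56.85 -89.35]
```

>>> {"fn": "apply_moves", "kwargs": {"commands": [[[0,0.03,0],[0,0,0]],[[0,0.03,0],[0,0,0]],[[0,0.02,0],[0,0,0]],[[0,0,0],[0,0,0]]]}}

```text
time_s: 27.65
tool_pos: [552.5, 32.1, 201.3]
ee_rot: [-90.1, -0.1, 85.7]
wrist_force: [0.1, 0.9, 0.6]
opening: 0.209
```

```bash
python3 - <<'E'
from h import *
s=st()
E
```

```text
27.65 [552.49  32.15 201.35] [-90.07  -0.09  85.74] F [0.14 0.94 0.62] M [-0.    0.19  0.  ] op 0.209 q [ -3.55  23.12 100.44   0.11  56.36 -89.35]
```

>>> {"fn": "apply_moves", "kwargs": {"commands": [[[0,0.012,0],[0,0,0]],[[0,0,0],[0,0,0]]]}}

```text
time_s: 27.85
tool_pos: [552.5, 32.2, 201.3]
ee_rot: [-90.1, -0.1, 85.7]
wrist_force: [-2.1, 0.6, 8.4]
opening: 0.207
```

```bash
python3 - <<'E'
from h import *
s=snap('wrist','pics/w27.png');s=st();snap('scene','pics/s27.png')
crop('pics/s27.png','pics/s27c.png',280,140,360,210,9)
crop('pics/w27.png','pics/w27c.png',210,80,430,240,3)
E
```

```text
27.9 [552.52  32.15 201.28] [-90.1   -0.09  85.74] F [-1.81 -0.34  7.75] M [-0.06  0.76 -0.06] op 0.208 q [ -3.55  23.12 100.46   0.11  56.32 -89.35]
```

View pics/s27c.png

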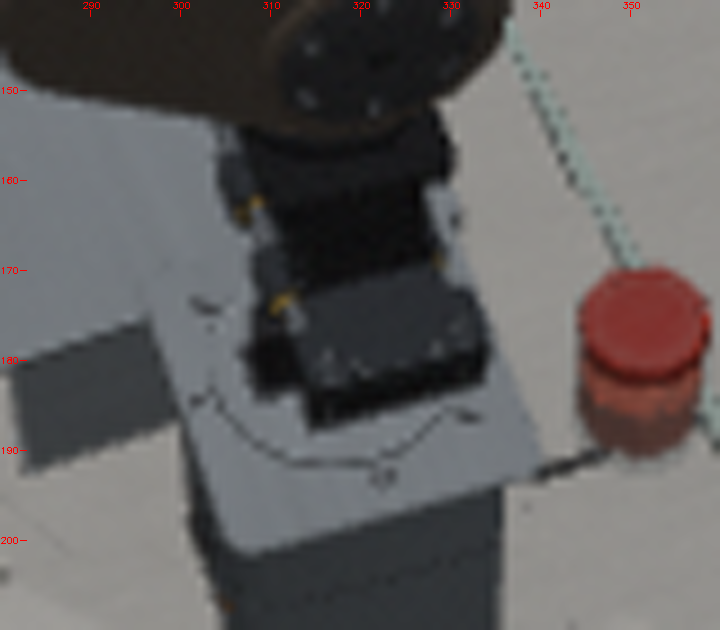

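View pics/w27c.png

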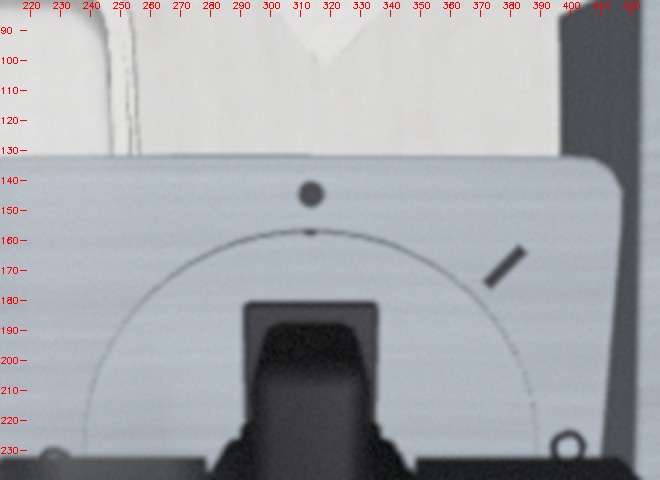

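>>> {"fn": "apply_moves", "kwargs": {"commands": [[[0,-0.005,0],[0,0,0]],[[0,0,0],[0,0.05,0]],[[0,0,0],[0,0.06,0]],[[0,0,0],[0,0.06,0]],[[0,0,0],[0,0.06,0]],[[0,0,0],[0,0,0]]]}}

```text
time_s: 28.55
tool_pos: [552.8, 31.7, 201.3]
ee_rot: [-90.1, -0.1, 72.5]
wrist_force: [0.4, -1.5, 5.1]
opening: 0.207
```

```bash
python3 - <<'E'
from h import *
s=st()
E
```

```text
28.55 [552.81  31.72 201.34] [-90.11  -0.09  72.47] F [ 0.45 -1.5   5.12] M [-0.26  0.31  0.06] op 0.207 q [ -3.58  23.13 100.44   0.07  56.31 -76.09]
```

>>> {"fn": "apply_moves", "kwargs": {"commands": [[[0,0,0],[0,0.06,0]],[[0,0,0],[0,0.06,0]],[[0,0,0],[0,0.06,0]],[[0,0,0],[0,0.06,0]],[[0,0,0],[0,0.06,0]],[[0,0,0],[0,0.06,0]],[[0,0,0],[0,0.06,0]],[[0,0,0],[0,0.06,0]],[[0,0,0],[0,0.05,0]],[[0,0,0],[0,0,0]]]}}

```text
time_s: 29.55
tool_pos: [552.8, 31.9, 201.3]
ee_rot: [-90.1, -0.1, 42.1]
wrist_force: [0.2, -2.7, 4.4]
opening: 0.206
```

```bash
python3 - <<'E'
from h import *
s=snap('wrist','pics/w28.png');s=st();snap('scene','pics/s28.png')
crop('pics/w28.png','pics/w28c.png',210,80,430,240,3)
crop('pics/s28.png','pics/s28c.png',250,90,380,250,5)
E
```

```text
29.6 [552.85  31.89 201.32] [-90.05  -0.14  42.21] F [ 0.41 -2.41  5.48] M [-0.42  0.33  0.14] op 0.211 q [ -3.57  23.13 100.43   0.08  56.3  -45.82]
```

View pics/w28c.png

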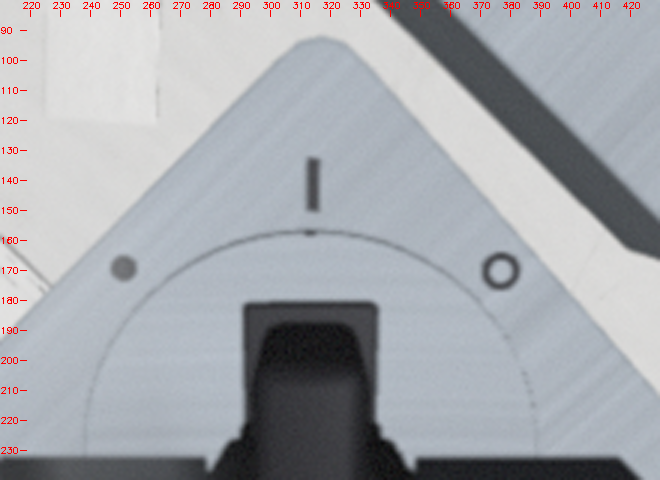

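View pics/s28c.png

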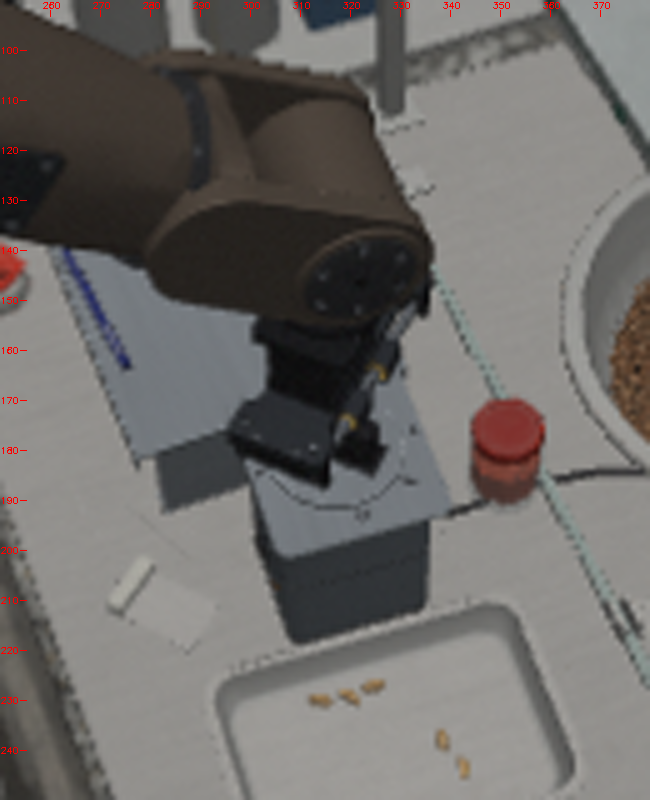

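>>> {"fn": "apply_moves", "kwargs": {"commands": [[[0,0,0],[0,0,0]],[[0,0,0],[0,0,0]],[[0,0,0],[0,0,0]],[[0,0,0],[0,0,0]],[[0,0,0],[0,0,0]]]}}

```text
time_s: 30.15
tool_pos: [552.8, 31.9, 201.3]
ee_rot: [-90.0, -0.1, 42.2]
wrist_force: [-0.3, -2.6, 6.0]
opening: 0.207
```

```bash
python3 - <<'E'
from h import *
s=snap('top','pics/t29.png');s=snap('wrist','pics/w29.png');s=st()
im=np.vstack([cv2.imread('pics/t29.png')[100:300],cv2.imread('pics/w29.png')[50:310]]);cv2.imwrite('pics/f29.png',im)
E
```

```text
30.25 [552.84  31.9  201.34] [-90.05  -0.14  42.23] F [-0.63 -1.68  4.41] M [-0.42  0.3   0.13] op 0.205 q [ -3.57  23.13 100.43   0.08  56.3  -45.84]
```

View pics/f29.png

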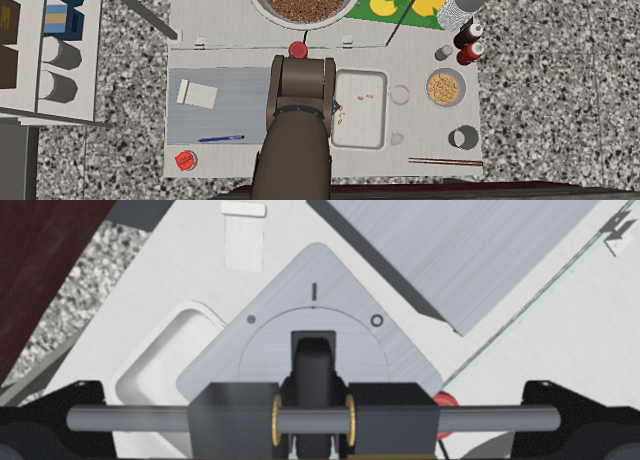

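The top view shows the scraper flat on the shelf at (197,92). The jar (298,50), shaker (445,53) and tumbler (462,138) are standing where they were. In the wrist view, the flange tick lines up with the half-way bar at u≈314. The pose and the spring moment are steady, so I am handing in.

```bash
python3 - <<'E'
from cell import *
print(hand_in())
E
```

```text
the job is handed in; nothing more can be done
None
```

The job is done and handed in at about 30 s of the 67 s allowed.

- **Peanuts:** I scraped the plate in three passes with the larger scraper. Five half peanuts ended in the tray and one dropped through the mouth. The top view showed the plate clear before the lid went on. The fingers did not touch any peanut in any picture.
- **Scraper:** It lies flat on the shelf again, where it started.
- **Lid:** It went in through the notches without snagging, and the flange seated flush. I turned it clockwise about 43.5°.
- **Finish:** The arm still grips the lid, with its flange tick in line with the half-way bar. The moment about the vertical reads a steady 0.13–0.14 N m, which matches the spring half-way, and the lid is held down with about 5 N. It stayed well short of the lock click.
- **Bystanders:** The jar, shaker and tumbler are standing where they were.
- **Check that disagreed:** The scene and top cameras read about 4 mm lower in y than the wrist camera and the arm's own position, more than the 2 mm stated. I placed the lid by the wrist camera, whose two views agreed with each other.

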